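# Put the tensile test bars away by length

## Robot

A 6-joint arm with a two-finger parallel gripper is mounted at the origin on the work surface. World frame = base frame: x ahead of the robot, y to its left, z up, the work surface at z = 0. Lengths are in m, angles in rad, forces in N, time in s.
With the tool pointing down it reaches from about 0.35 to 0.925 m from the base axis. Payload 6.4 kg.
Tool frame: the origin (TCP) lies on the centre line of the jaws, within the pads' length; the fingertips stand 14 mm ahead of it and the grasp point (between the pads) lies 5 mm behind it; z points along the fingers, y is the line along which they close (so a half turn about z gives the same grasp; the last joint's range is limited). The gripper opens to 85 mm and grips with 20 to 120 N. Pads are 22 mm wide; open, the fingers measure 114 mm over their backs; the gripper's body (76 mm by 85 mm) begins 54 mm behind the grasp point. The pads swing forward as they close: fully open they stand 13 mm farther back than shut.
Start: joints at [0.955, 0.245, 1.558, -0, 1.339, -0.174], TCP at [0.278, 0.588, 0.205] pointing down, gripper open.
Joint ranges: [-3.13, 3.13], [-1.02, 2.26], [0.13, 2.54], [-0.95, 4.09], [0.21, 2.88], [-2.74, 2.74]. Speed limits (rad/s): [2.57, 2.57, 3.14, 3.14, 3.14, 3.14].

## Interface

Orientations are given as a rotation vector (axis times angle).
In Python, from station import status, optics, ticket gives the robot as it stands. The module is installed in compiled form; this text tells all that it offers.
- The arm moves only by the tool drive_tool, never from a script. Its arguments are lists of equal length, an entry for each row: "slide": the shift along the tool's x, y, z in cm, a list of three; "turn": the turn about the tool's z in degrees; "grip": the finger opening in cm, from 0 to 8.54. In form: {"slide": [[tx, ty, tz], ...], "turn": [turn, ...], "grip": [grip, ...]}. A call has 1 to 12 rows; each row shifts and turns the commanded pose from where the row before left it, along the tool's axes as they then stand; what a row does not reach is not made up. A row lasts 1/12 s, in which the tool goes at most 41.7 mm and 7.16 degrees, less where a joint would pass 70% of its speed; a pose out of reach is approached as far as the arm can. A call with a gripper value outside its range is refused whole. The fingers move at their own pace and stop on an object; "newtons" is the grip in N (left out, the last holds). Time passes only in rows, so rows that do not move let the fingers close. It gives the time, the measured TCP pose, the force, the opening and the grip force at its end, in the units of the state.
- status.get_obs(): the state, without advancing time (a new reading comes with each control period).
- optics.snapshot(name): name is "scene" or "top" or "wrist"; returns the picture (384x512x3 uint8, red, green, blue); there is no depth.
- optics.camera_info(name): a dict with "camera_matrix" (3x3 intrinsics, pixels), "distortion" ([k1, k2, p1, p2, k3] as OpenCV has them; the pictures are not rectified), "R" (3x3) and "t" (3): a world point X has camera coordinates R X + t; the wrist camera has in their place "hand_eye" (4x4, takes a point from camera to tool coordinates, whose origin is the TCP and whose axes are the flange's). Camera axes: x right, y down, z forward; pixel columns grow to the right and rows downward; lengths in m; the calibration is good to about 2 mm. A picture is of the moment at which its call begins: read the wrist's pose just before it. camera_info takes no time and is no camera call.
- ticket.hand_in(): hands the job in; it is judged then, once.
The state is a dict: "clock": time; "qpos": joint angles; "joint_velocities": joint speeds; "joint_torque": joint torques, N m; "ee_pos": TCP position; "tcp_rot": TCP orientation; "contact_force": force on the tool from outside, world axes, zero at the start; "moment": the same for the moment, N m; "width": finger opening in m; "gripper_force": force on a finger pad.
Only numpy, scipy, OpenCV 4.12 (cv2) and the standard library are available. Lean on these libraries where they do the work, as an engineer would, in place of code of your own. Each camera call takes 0.05 s, during which the arm holds its last target. There are 200 camera calls.

## Task

Put the steel test bars away in the specimen case: slide its cover fully open, lay every bar flat in a free pocket of the row made for its length, and only when all of them are in, slide the cover fully shut. Leave the bottle, the brass block and the cup where they are.

Things in the scene. Friction and masses are not known exactly. Their poses are not given: they have to be found in the camera images.
- case: Specimen case, fixed, bare aluminium and grey, 410 x 320 mm, walls 34 mm high. Origin: on the bench under the middle of its open well (front part, inside 200 mm deep along x by 300 mm wide, floor 5 mm above the bench). x points away from the robot to the flat rear deck (34 mm high, x = +100 to +305 mm) where the cover parks, y to its left, z up.
- cover (a joint): The flat sliding cover of the case (205 x 306 mm, 5 mm thick, its underside 36 mm above the bench): 0 m = shut over the well, grows as it slides along the case's +x on to the rear deck, stop at 0.200 m = fully open. Sliding friction about 2.5 N; it stays where it is left.
- cover_handle (a point): Middle of the cover's handle, a black upright block standing on the cover near its front edge: 16 mm thick along the case's x, 90 mm wide along y, from 41 to 74 mm above the bench (this point is 59 mm above the bench). Moves with the cover; 75 mm to the front of the well's middle when shut.
- row_short: Row for the short bars: black plate 58 x 292 mm, 5 mm thick, fixed on the well's floor. Origin: middle of its underside; axes as the case's, y along the row. Two pockets end to end, each 84 x 32 mm inside, 9 mm deep: only their ends are fenced (grey, 5 mm thick, cheeks 14 mm long), the sides are open midway for fingers. The rows lie 62 mm apart; their order varies.
- pocket_short_a (a point): Middle of the -y pocket of the short row, on its floor (10 mm above the bench).
- pocket_short_b (a point): Middle of the +y pocket of the short row, on its floor (10 mm above the bench).
- row_middle: Row for the middle bars: black plate 58 x 292 mm, 5 mm thick, fixed on the well's floor. Origin: middle of its underside; axes as the case's, y along the row. Two pockets end to end, each 108 x 32 mm inside, 9 mm deep: only their ends are fenced (grey, 5 mm thick, cheeks 14 mm long), the sides are open midway for fingers. The rows lie 62 mm apart; their order varies.
- pocket_middle_a (a point): Middle of the -y pocket of the middle row, on its floor (10 mm above the bench).
- pocket_middle_b (a point): Middle of the +y pocket of the middle row, on its floor (10 mm above the bench).
- row_long: Row for the long bars: black plate 58 x 292 mm, 5 mm thick, fixed on the well's floor. Origin: middle of its underside; axes as the case's, y along the row. Two pockets end to end, each 132 x 32 mm inside, 9 mm deep: only their ends are fenced (grey, 5 mm thick, cheeks 14 mm long), the sides are open midway for fingers. The rows lie 62 mm apart; their order varies.
- pocket_long_a (a point): Middle of the -y pocket of the long row, on its floor (10 mm above the bench).
- pocket_long_b (a point): Middle of the +y pocket of the long row, on its floor (10 mm above the bench).
- bar_short_1: Short tensile test bar, bright steel, 76 mm long, 12 mm thick, flat dog-bone shape: two ends 24 mm wide and 20 mm long, and a waist 14 mm wide between them (36 mm long), 0.07 to 0.22 kg. Origin: its very middle; x along its length, z up through its thickness. Lies flat on the bench at the start, or is absent.
- bar_middle_1: Middle tensile test bar, bright steel, 100 mm long, 12 mm thick, flat dog-bone shape: two ends 24 mm wide and 20 mm long, and a waist 14 mm wide between them (60 mm long), 0.07 to 0.22 kg. Origin: its very middle; x along its length, z up through its thickness. Lies flat on the bench at the start, or is absent.
- bar_long_1: Long tensile test bar, bright steel, 124 mm long, 12 mm thick, flat dog-bone shape: two ends 24 mm wide and 20 mm long, and a waist 14 mm wide between them (84 mm long), 0.07 to 0.22 kg. Origin: its very middle; x along its length, z up through its thickness. Lies flat on the bench at the start, or is absent.
- bar_short_2: Short tensile test bar, bright steel, 76 mm long, 12 mm thick, flat dog-bone shape: two ends 24 mm wide and 20 mm long, and a waist 14 mm wide between them (36 mm long), 0.07 to 0.22 kg. Origin: its very middle; x along its length, z up through its thickness. Lies flat on the bench at the start, or is absent.
- bar_middle_2: Middle tensile test bar, bright steel, 100 mm long, 12 mm thick, flat dog-bone shape: two ends 24 mm wide and 20 mm long, and a waist 14 mm wide between them (60 mm long), 0.07 to 0.22 kg. Origin: its very middle; x along its length, z up through its thickness. Lies flat on the bench at the start, or is absent.
- bar_long_2: Long tensile test bar, bright steel, 124 mm long, 12 mm thick, flat dog-bone shape: two ends 24 mm wide and 20 mm long, and a waist 14 mm wide between them (84 mm long), 0.07 to 0.22 kg. Origin: its very middle; x along its length, z up through its thickness. Lies flat on the bench at the start, or is absent.
- bottle: Bystander: brown bottle, 64 mm across, 130 mm high; origin under its middle.
- block: Bystander: round brass block, 64 mm across, 16 mm high; origin under its middle.
- beaker: Bystander: white cup, 72 mm across, 85 mm high; origin under its middle.
There are look-alikes about, which are no part of the job. Leave any pink or turquoise look-alike of the bar_long_1 alone.

How it is judged:
On the way, in this order (a step that is already met when the one before it is completed fails the run):
1. the cover is fully open (value of joint cover above 0.185 m), for 0.2 s.
2. every bar lies flat in a pocket of the row for its length, at rest, with the cover still open (((horizontal distance between bar_short_1 and pocket_short_a below 0.01 m and z of bar_short_1 in the frame of pocket_short_a between 0.002 and 0.01 m and angle between the x axis of bar_short_1 and the y axis of row_short, either way round below 0.14 rad and angle between the z axis of bar_short_1 and the z axis of row_short, either way round below 0.1 rad) or (horizontal distance between bar_short_1 and pocket_short_b below 0.01 m and z of bar_short_1 in the frame of pocket_short_b between 0.002 and 0.01 m and angle between the x axis of bar_short_1 and the y axis of row_short, either way round below 0.14 rad and angle between the z axis of bar_short_1 and the z axis of row_short, either way round below 0.1 rad)) and ((horizontal distance between bar_short_2 and pocket_short_a below 0.01 m and z of bar_short_2 in the frame of pocket_short_a between 0.002 and 0.01 m and angle between the x axis of bar_short_2 and the y axis of row_short, either way round below 0.14 rad and angle between the z axis of bar_short_2 and the z axis of row_short, either way round below 0.1 rad) or (horizontal distance between bar_short_2 and pocket_short_b below 0.01 m and z of bar_short_2 in the frame of pocket_short_b between 0.002 and 0.01 m and angle between the x axis of bar_short_2 and the y axis of row_short, either way round below 0.14 rad and angle between the z axis of bar_short_2 and the z axis of row_short, either way round below 0.1 rad)) and ((horizontal distance between bar_middle_1 and pocket_middle_a below 0.01 m and z of bar_middle_1 in the frame of pocket_middle_a between 0.002 and 0.01 m and angle between the x axis of bar_middle_1 and the y axis of row_middle, either way round below 0.14 rad and angle between the z axis of bar_middle_1 and the z axis of row_middle, either way round below 0.1 rad) or (horizontal distance between bar_middle_1 and pocket_middle_b below 0.01 m and z of bar_middle_1 in the frame of pocket_middle_b between 0.002 and 0.01 m and angle between the x axis of bar_middle_1 and the y axis of row_middle, either way round below 0.14 rad and angle between the z axis of bar_middle_1 and the z axis of row_middle, either way round below 0.1 rad)) and ((horizontal distance between bar_middle_2 and pocket_middle_a below 0.01 m and z of bar_middle_2 in the frame of pocket_middle_a between 0.002 and 0.01 m and angle between the x axis of bar_middle_2 and the y axis of row_middle, either way round below 0.14 rad and angle between the z axis of bar_middle_2 and the z axis of row_middle, either way round below 0.1 rad) or (horizontal distance between bar_middle_2 and pocket_middle_b below 0.01 m and z of bar_middle_2 in the frame of pocket_middle_b between 0.002 and 0.01 m and angle between the x axis of bar_middle_2 and the y axis of row_middle, either way round below 0.14 rad and angle between the z axis of bar_middle_2 and the z axis of row_middle, either way round below 0.1 rad)) and ((horizontal distance between bar_long_1 and pocket_long_a below 0.01 m and z of bar_long_1 in the frame of pocket_long_a between 0.002 and 0.01 m and angle between the x axis of bar_long_1 and the y axis of row_long, either way round below 0.14 rad and angle between the z axis of bar_long_1 and the z axis of row_long, either way round below 0.1 rad) or (horizontal distance between bar_long_1 and pocket_long_b below 0.01 m and z of bar_long_1 in the frame of pocket_long_b between 0.002 and 0.01 m and angle between the x axis of bar_long_1 and the y axis of row_long, either way round below 0.14 rad and angle between the z axis of bar_long_1 and the z axis of row_long, either way round below 0.1 rad)) and ((horizontal distance between bar_long_2 and pocket_long_a below 0.01 m and z of bar_long_2 in the frame of pocket_long_a between 0.002 and 0.01 m and angle between the x axis of bar_long_2 and the y axis of row_long, either way round below 0.14 rad and angle between the z axis of bar_long_2 and the z axis of row_long, either way round below 0.1 rad) or (horizontal distance between bar_long_2 and pocket_long_b below 0.01 m and z of bar_long_2 in the frame of pocket_long_b between 0.002 and 0.01 m and angle between the x axis of bar_long_2 and the y axis of row_long, either way round below 0.14 rad and angle between the z axis of bar_long_2 and the z axis of row_long, either way round below 0.1 rad)) and linear speed of each of bar_short_1, bar_middle_1, bar_long_1, bar_short_2, bar_middle_2, bar_long_2 below 0.02 m/s and value of joint cover above 0.15 m), for 0.2 s.
3. the cover is fully shut (value of joint cover below 0.006 m), for 0.2 s.
At the end, for the whole second after the job is handed in: Every bar present lies flat and at rest in one of the two pockets of its own row (middle within 10 mm of the pocket's middle, within 8 degrees of the row's direction), and the cover is shut to within 6 mm (((horizontal distance between bar_short_1 and pocket_short_a below 0.01 m and z of bar_short_1 in the frame of pocket_short_a between 0.002 and 0.01 m and angle between the x axis of bar_short_1 and the y axis of row_short, either way round below 0.14 rad and angle between the z axis of bar_short_1 and the z axis of row_short, either way round below 0.1 rad) or (horizontal distance between bar_short_1 and pocket_short_b below 0.01 m and z of bar_short_1 in the frame of pocket_short_b between 0.002 and 0.01 m and angle between the x axis of bar_short_1 and the y axis of row_short, either way round below 0.14 rad and angle between the z axis of bar_short_1 and the z axis of row_short, either way round below 0.1 rad)) and ((horizontal distance between bar_short_2 and pocket_short_a below 0.01 m and z of bar_short_2 in the frame of pocket_short_a between 0.002 and 0.01 m and angle between the x axis of bar_short_2 and the y axis of row_short, either way round below 0.14 rad and angle between the z axis of bar_short_2 and the z axis of row_short, either way round below 0.1 rad) or (horizontal distance between bar_short_2 and pocket_short_b below 0.01 m and z of bar_short_2 in the frame of pocket_short_b between 0.002 and 0.01 m and angle between the x axis of bar_short_2 and the y axis of row_short, either way round below 0.14 rad and angle between the z axis of bar_short_2 and the z axis of row_short, either way round below 0.1 rad)) and ((horizontal distance between bar_middle_1 and pocket_middle_a below 0.01 m and z of bar_middle_1 in the frame of pocket_middle_a between 0.002 and 0.01 m and angle between the x axis of bar_middle_1 and the y axis of row_middle, either way round below 0.14 rad and angle between the z axis of bar_middle_1 and the z axis of row_middle, either way round below 0.1 rad) or (horizontal distance between bar_middle_1 and pocket_middle_b below 0.01 m and z of bar_middle_1 in the frame of pocket_middle_b between 0.002 and 0.01 m and angle between the x axis of bar_middle_1 and the y axis of row_middle, either way round below 0.14 rad and angle between the z axis of bar_middle_1 and the z axis of row_middle, either way round below 0.1 rad)) and ((horizontal distance between bar_middle_2 and pocket_middle_a below 0.01 m and z of bar_middle_2 in the frame of pocket_middle_a between 0.002 and 0.01 m and angle between the x axis of bar_middle_2 and the y axis of row_middle, either way round below 0.14 rad and angle between the z axis of bar_middle_2 and the z axis of row_middle, either way round below 0.1 rad) or (horizontal distance between bar_middle_2 and pocket_middle_b below 0.01 m and z of bar_middle_2 in the frame of pocket_middle_b between 0.002 and 0.01 m and angle between the x axis of bar_middle_2 and the y axis of row_middle, either way round below 0.14 rad and angle between the z axis of bar_middle_2 and the z axis of row_middle, either way round below 0.1 rad)) and ((horizontal distance between bar_long_1 and pocket_long_a below 0.01 m and z of bar_long_1 in the frame of pocket_long_a between 0.002 and 0.01 m and angle between the x axis of bar_long_1 and the y axis of row_long, either way round below 0.14 rad and angle between the z axis of bar_long_1 and the z axis of row_long, either way round below 0.1 rad) or (horizontal distance between bar_long_1 and pocket_long_b below 0.01 m and z of bar_long_1 in the frame of pocket_long_b between 0.002 and 0.01 m and angle between the x axis of bar_long_1 and the y axis of row_long, either way round below 0.14 rad and angle between the z axis of bar_long_1 and the z axis of row_long, either way round below 0.1 rad)) and ((horizontal distance between bar_long_2 and pocket_long_a below 0.01 m and z of bar_long_2 in the frame of pocket_long_a between 0.002 and 0.01 m and angle between the x axis of bar_long_2 and the y axis of row_long, either way round below 0.14 rad and angle between the z axis of bar_long_2 and the z axis of row_long, either way round below 0.1 rad) or (horizontal distance between bar_long_2 and pocket_long_b below 0.01 m and z of bar_long_2 in the frame of pocket_long_b between 0.002 and 0.01 m and angle between the x axis of bar_long_2 and the y axis of row_long, either way round below 0.14 rad and angle between the z axis of bar_long_2 and the z axis of row_long, either way round below 0.1 rad)) and linear speed of each of bar_short_1, bar_middle_1, bar_long_1, bar_short_2, bar_middle_2, bar_long_2 below 0.02 m/s and value of joint cover below 0.006 m); the robot touches nothing.
It fails at once if the bottle is moved more than 40 mm (distance of bottle from where it was at the start of the episode above 0.04 m).
It fails at once if the block is moved more than 40 mm (distance of block from where it was at the start of the episode above 0.04 m).
It fails at once if the beaker is moved more than 40 mm (distance of beaker from where it was at the start of the episode above 0.04 m).
Of bar_short_1, bar_middle_1, bar_long_1, bar_short_2, bar_middle_2, bar_long_2 only 4 to 6 are there at a start; the rules pass over those that are not, and their reading is None.
At some moment in a run one of bar_short_1, bar_middle_1, bar_long_1, bar_short_2, bar_middle_2, bar_long_2 may be knocked a few centimetres aside while the robot is not near it.
Once in a run the grip may slacken for a moment while it holds something.
It also fails if it takes over 210 s, if anything falls off the work surface, if the arm or the gripper's body presses on something with over 40 N, if the wrist force passes 120 N, or if a joint passes its speed limit or range.

## Working session

There is one attempt and no reset: what is moved stays moved. The work goes in short steps, Python scripts to look and compute and a tool call to move; the robot and the scene stay as the last step left them, time stands still between calls to the robot, and variables do not carry over. Pictures are saved under pics/ and viewed, at most 14 in all, crops included, and the job is handed in when it is done.

Besides the shell and the picture viewer there is one more tool, called after "Request:" by a JSON object that holds its "api" and its "payload", one argument or row to a line. drive_tool: Moves the arm, as the interface text tells. Its arguments: {"type":"object","properties":{"slide":{"type":"array"},"turn":{"type":"array"},"grip":{"type":"array"},"newtons":{"type":"number"}},"required":["slide","turn","grip"]}

```bash
mkdir -p pics; python3 - <<'E'
from station import status, optics
import cv2,numpy as np
o=status.get_obs();print({k:np.round(v,3) for k,v in o.items()})
for n in ["scene","top","wrist"]:
    im=optics.snapshot(n);cv2.imwrite(f"pics/{n}0.png",im[:,:,::-1])
    print({k:np.round(v,4).tolist() for k,v in optics.camera_info(n).items()})
a=[cv2.imread(f"pics/{n}0.png") for n in["scene","top"]]
E
```

```text
{'clock': np.float64(0.0), 'qpos': array([ 0.955,  0.246,  1.559, -0.   ,  1.339, -0.174]), 'joint_velocities': array([-0.001,  0.001,  0.001, -0.001, -0.   , -0.001]), 'joint_torque': array([-0.0000e+00, -4.2950e+01, -3.2613e+01, -0.0000e+00,  5.0000e-03,
       -0.0000e+00]), 'ee_pos': array([0.278, 0.587, 0.204]), 'tcp_rot': array([-6.880e-01, -3.065e+00,  3.000e-03]), 'contact_force': array([ 0.455, -0.255,  0.272]), 'moment': array([-0.02 , -0.001, -0.028]), 'gripper_force': np.float64(0.0), 'width': np.float64(0.085)}
{'camera_matrix': [[371.6958, 0.0, 257.9132], [0.0, 371.6958, 187.3281], [0.0, 0.0, 1.0]], 'distortion': [-0.0144, 0.0, 0.0, 0.0, 0.0], 'R': [[-0.771, 0.6367, 0.0117], [0.461, 0.5708, -0.6795], [-0.4393, -0.5185, -0.7336]], 't': [0.3556, -0.228, 1.6013]}
{'camera_matrix': [[430.9328, 0.0, 259.1867], [0.0, 430.9328, 191.1083], [0.0, 0.0, 1.0]], 'distortion': [0.0575, 0.0, 0.0, 0.0, 0.0], 'R': [[-0.013, -0.9998, -0.0152], [-0.9987, 0.0137, -0.0495], [0.0497, 0.0146, -0.9987]], 't': [0.0977, 0.5372, 1.3971]}
{'camera_matrix': [[311.6372, 0.0, 254.3362], [0.0, 311.6372, 192.4287], [0.0, 0.0, 1.0]], 'distortion': [-0.0847, 0.0, 0.0, 0.0, 0.0], 'hand_eye': [[0.0003, -0.9625, -0.2714, 0.0697], [1.0, 0.0004, -0.0004, 0.0002], [0.0005, -0.2714, 0.9625, -0.1681], [0.0, 0.0, 0.0, 1.0]]}
```

View pics/top0.png

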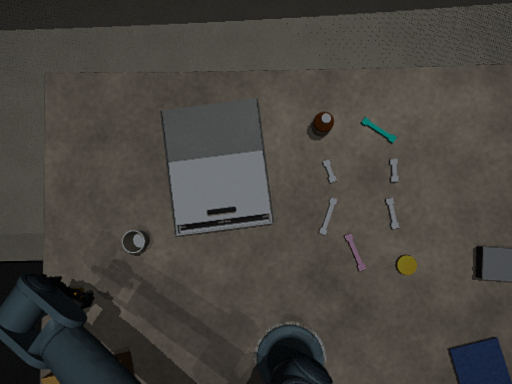

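View pics/scene0.png

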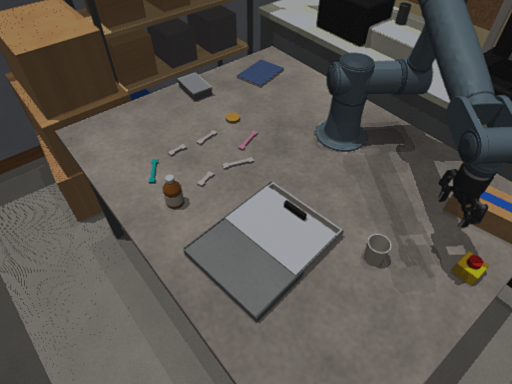

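The top view shows the case at about (218,165) and its handle at (222,210). There are four steel bars, at (330,171), (394,170), (328,216) and (392,213). The look-alikes are turquoise (378,130) and pink (355,252). The bottle is at (323,123), the brass block at (406,265) and the cup at (134,242). The scene view shows the same four bars. Next I measure them.

```bash
cat > h.py <<'E'
import numpy as np, cv2
from station import status, optics
from scipy.spatial.transform import Rotation as Ro
def cam(name,obs=None):
    c=optics.camera_info(name);K=np.array(c["camera_matrix"]);d=np.array(c["distortion"])
    if name=="wrist":
        o=obs or status.get_obs();T=np.eye(4);T[:3,:3]=Ro.from_rotvec(o["tcp_rot"]).as_matrix();T[:3,3]=o["ee_pos"]
        M=np.linalg.inv(T@np.array(c["hand_eye"]));R,t=M[:3,:3],M[:3,3]
    else: R,t=np.array(c["R"]),np.array(c["t"])
    return K,d,R,t
def rays(cm,px):
    K,d,R,t=cm;u=cv2.undistortPoints(np.float64(px).reshape(-1,1,2),K,d)[:,0]
    return -R.T@t,np.c_[u,np.ones(len(u))]@R
def plane(cm,px,z):
    c,v=rays(cm,px);return c+v*((z-c[2])/v[:,2])[:,None]
def proj(cm,X):
    K,d,R,t=cm;return cv2.projectPoints(np.float64(X).reshape(-1,3),cv2.Rodrigues(R)[0],t,K,d)[0][:,0]
def tri(a,pa,b,pb):
    ca,va=rays(a,pa);cb,vb=rays(b,pb);out=[]
    for x,y in zip(va,vb):
        s=np.linalg.lstsq(np.c_[x,-y],cb-ca,rcond=None)[0]
        p,q=ca+s[0]*x,cb+s[1]*y;out.append([*((p+q)/2),np.linalg.norm(p-q)])
    return np.array(out)
def snap(name,f=None):
    o=status.get_obs();im=np.ascontiguousarray(optics.snapshot(name)[:,:,::-1])
    if f: cv2.imwrite("pics/"+f,im)
    return im,cam(name,o)
E
python3 - <<'E'
from h import *
cs={n:cam(n) for n in["top","scene"]};ims={n:cv2.imread(f"pics/{n}0.png") for n in cs}
roi={"top":(290,90,430,290),"scene":(130,110,275,200)}
B={}
for n,(x0,y0,x1,y1) in roi.items():
    im=ims[n][y0:y1,x0:x1]
    hsv=cv2.cvtColor(im,cv2.COLOR_BGR2HSV)
    g=im.min(2).astype(int)-cv2.medianBlur(cv2.cvtColor(im,cv2.COLOR_BGR2GRAY),41)
    m=((g>22)&(hsv[...,1]<60)).astype(np.uint8)
    k,l,s,c=cv2.connectedComponentsWithStats(m)
    B[n]=[]
    for i in range(1,k):
        if s[i,4]<25: continue
        p=np.argwhere(l==i)[:,::-1]+[x0,y0]
        X=plane(cs[n],p,.012)[:,:2];mu,e,_=cv2.PCACompute2(X,mean=None);e0=e[0];q=(X-X.mean(0))@e0
        mid=X.mean(0)
        print(n,s[i,4],p.mean(0).round(1),mid.round(4),"len",np.ptp(q).round(3),"ang",np.degrees(np.arctan2(e0[1],e0[0])).round(1))
        B[n].append((p.mean(0),mid))
for p,x in B["top"]:
    for ps,xs in B["scene"]:
        if np.linalg.norm(x-xs)<.02: print(tri(cs["top"],[p],cs["scene"],[ps]).round(4))
t=cv2.resize(ims["top"][95:285,300:430],None,fx=4,fy=4,interpolation=2)[:600]
c=cv2.resize(ims["top"][90:245,150:285],None,fx=3,fy=3,interpolation=2)
w=np.zeros((600,800,3),np.uint8);w[:600,:400]=cv2.resize(t,(400,600));w[:465,400:800]=c[:465,:400];cv2.imwrite("pics/c1.png",w)
E
```

```text
top 58 [325.9 117.6] [ 0.7777 -0.132 ] len 0.028 ang 74.1
top 101 [394.1 169.7] [ 0.6024 -0.3494] len 0.069 ang 1.9
top 103 [329.6 170.6] [ 0.6028 -0.1408] len 0.071 ang 18.3
top 170 [328.1 215.7] [ 0.4554 -0.1327] len 0.121 ang -19.6
top 129 [392.4 213.1] [ 0.4613 -0.3399] len 0.097 ang 9.8
scene 37 [205.8 136.6] [ 0.4667 -0.3374] len 0.093 ang 9.2
scene 37 [176.9 148.6] [ 0.601  -0.3478] len 0.071 ang 4.9
scene 70 [237.4 161.8] [ 0.4569 -0.1313] len 0.117 ang -19.4
scene 56 [205.  177.6] [ 0.6046 -0.1392] len 0.071 ang 18.8
scene 39 [168.8 177.1] [ 0.7095 -0.2267] len 0.03 ang -37.1
scene 100 [260.4 193.1] [0.4927 0.0522] len 0.101 ang 5.7
[[ 0.6017 -0.3489  0.0117  0.0018]]
[[ 6.032e-01 -1.414e-01  9.200e-03  5.000e-04]]
[[ 0.4555 -0.1332  0.0097  0.0005]]
[[ 0.4623 -0.3427  0.0059  0.0029]]
```

View pics/c1.png

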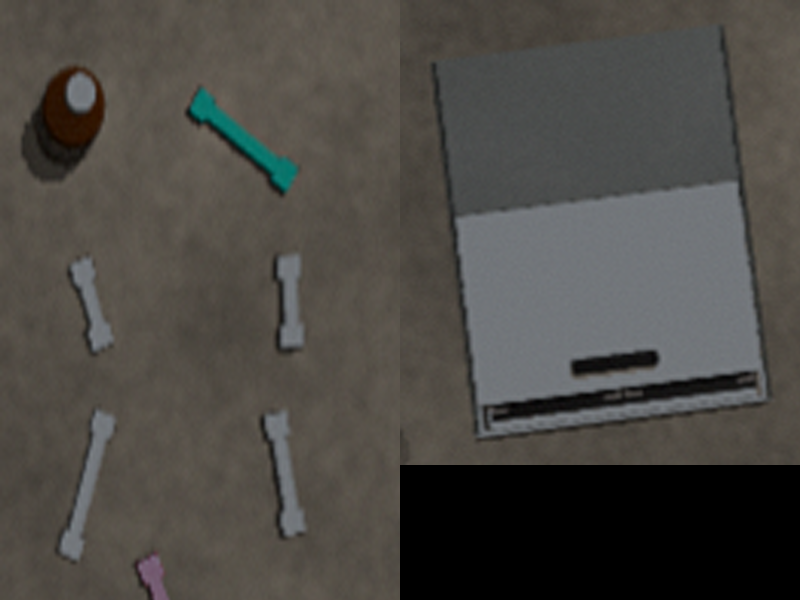

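The crops confirm four steel bars: short at (330,171) and (394,170), middle at (392,213) and long at (328,216). By their z they lie flat on the bench. The pink and turquoise ones are look-alikes. The cover is slightly ajar. Now the case pose and the handle.

```bash
cat >> h.py <<'E'
def plan(x,y,z,yaw,o=None):
    "yaw = world direction of tool y, deg; prints turn first, then slide in tool axes after turning (cm)"
    o=o or status.get_obs();R=Ro.from_rotvec(o["tcp_rot"]).as_matrix();p=np.array(o["ee_pos"])
    y0=np.degrees(np.arctan2(R[1,1],R[0,1]));t=-(yaw-y0);R2=R@Ro.from_euler("z",t,degrees=True).as_matrix()
    d=R2.T@(np.array([x,y,z])-p)*100
    print("yaw_now %.1f turn %.1f slide"%(y0,t),d.round(2),"tilt",R[2,2].round(5));return t,d
E
python3 - <<'E'
from h import *
from scipy.optimize import least_squares
cs={n:cam(n) for n in["top","scene"]};ims={n:cv2.imread(f"pics/{n}0.png") for n in cs}
cr=np.array([[433,62],[722,26],[769,400],[478,438]],float);pt=(cr-[400,0])/3+[150,90]-.33
X=plane(cs["top"],pt,.034);print(X.round(4))
L=np.array([[.305,.16],[.305,-.16],[-.105,-.16],[-.105,.16]])
f=lambda q:((L@np.array([[np.cos(q[2]),np.sin(q[2])],[-np.sin(q[2]),np.cos(q[2])]])+q[:2])-X[:,:2]).ravel()
r=least_squares(f,[.6,.2,.1]);print("case",r.x[:2].round(4),np.degrees(r.x[2]).round(2),r.fun.round(4))
# handle dark blob, both views
res={}
for n,(x0,y0,x1,y1) in {"top":(195,200,250,219),"scene":(275,195,315,225)}.items():
    g=cv2.cvtColor(ims[n],cv2.COLOR_BGR2GRAY)[y0:y1,x0:x1];m=(g<45).astype(np.uint8)
    k,l,s,c=cv2.connectedComponentsWithStats(m);i=1+s[1:,4].argmax();p=np.argwhere(l==i)[:,::-1]+[x0,y0];res[n]=p.mean(0)
    print(n,s[i],p.mean(0),plane(cs[n],[p.mean(0)],.07).round(4))
print("tri",tri(cs["top"],[res["top"]],cs["scene"],[res["scene"]]).round(4))
c,s=np.cos(r.x[2]),np.sin(r.x[2]);h=plane(cs["top"],[res["top"]],.072)[0,:2]-r.x[:2];print("handle in case",c*h[0]+s*h[1],-s*h[0]+c*h[1])
# scene check of corners
print(proj(cs["scene"],X).round(0).tolist())
hh=plane(cs["top"],[res["top"]],.072)[0]
plan(hh[0],hh[1],.12,np.degrees(r.x[2]))
E
```

```text
[[0.805  0.4074 0.034 ]
 [0.8398 0.0934 0.034 ]
 [0.4343 0.0483 0.034 ]
 [0.3978 0.3604 0.034 ]]
case [0.5199 0.2161] 6.48 [-0.0001  0.0021  0.0011 -0.0019 -0.0007 -0.003  -0.0004  0.0028]
top [ 12   7  29   8 134] [221.15671642 210.35074627] [[0.4768 0.2099 0.07  ]]
scene [  9   6  22  19 156] [294.89102564 210.02564103] [[0.4866 0.2205 0.07  ]]
tri [[4.768e-01 2.117e-01 5.420e-02 4.000e-04]]
handle in case -0.04349742499690102 -0.001458525339962033
[[256.0, 317.0], [184.0, 248.0], [272.0, 181.0], [343.0, 230.0]]
yaw_now 64.7 turn 58.2 slide [-39.74  15.54   8.49] tilt -1.0
```

Request:
{"api": "drive_tool", "payload": {
  "slide": [
    [0, 0, 0],
    [0, 0, 0],
    [0, 0, 0],
    [0, 0, 0],
    [0, 0, 0],
    [0, 0, 0],
    [0, 0, 0],
    [0, 0, 0],
    [0, 0, 0],
    [-3.0, 1.2, 0],
    [-3.6, 1.4, 0],
    [-3.6, 1.4, 0]
  ],
  "turn": [6.5, 6.5, 6.5, 6.5, 6.5, 6.5, 6.5, 6.5, 6.2, 0, 0, 0],
  "grip": [7, 7, 7, 7, 7, 7, 7, 7, 7, 7, 7, 7]
}}

```text
clock: 1.15
ee_pos: [0.329, 0.4898, 0.2049]
tcp_rot: [2.09, 2.346, -0.001]
contact_force: [0.9, -0.1, 0.3]
width: 0.0701
gripper_force: 0.0
```

Request:
{"api": "drive_tool", "payload": {
  "slide": [
    [-3.6, 1.4, 0],
    [-3.6, 1.4, 0],
    [-3.6, 1.4, 0],
    [-3.6, 1.4, 0],
    [-3.6, 1.4, 0],
    [-3.6, 1.4, 0],
    [-3.6, 1.4, 0],
    [-3.6, 1.4, 0],
    [-0.7, 0.3, 2.5],
    [0, 0, 3],
    [0, 0, 0],
    [0, 0, 0]
  ],
  "turn": [0, 0, 0, 0, 0, 0, 0, 0, 0, 0, 0, 0],
  "grip": [7, 7, 7, 7, 7, 7, 7, 7, 7, 7, 7, 7]
}}

```text
clock: 2.15
ee_pos: [0.4753, 0.2103, 0.1489]
tcp_rot: [-2.091, -2.341, 0.006]
contact_force: [0.1, 0.2, 0.4]
width: 0.0698
gripper_force: 0.0
```

```bash
python3 - <<'E'
from h import *
o=status.get_obs();print(o["clock"],o["ee_pos"],o["contact_force"])
plan(.477,.211,.058,6.5)
im,c=snap("wrist","w1.png")
for z in(.041,.074): print(proj(c,[[.477,.211,z]]))
print(proj(c,[o["ee_pos"]+np.array([0,0,-.014])]))
E
```

```text
2.15 [0.47528711 0.2102735  0.1489484 ] [0.10762439 0.20115373 0.4117052 ]
yaw_now 6.5 turn -0.0 slide [0.06 0.22 9.09] tilt -0.99999
[[257.67917785 182.84623546]]
[[257.87156241 192.73196285]]
[[255.5246845  220.26930646]]
```

View pics/w1.png

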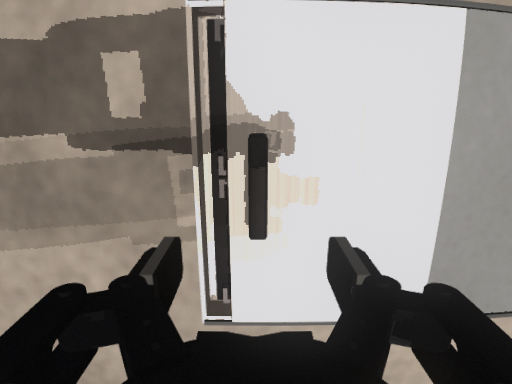

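The wrist view shows the handle at (258,187), midway between the fingers, which matches the prediction. I lower, grip it and slide the cover open.

Request:
{"api": "drive_tool", "payload": {
  "slide": [
    [0.1, 0.2, 3],
    [0, 0, 3],
    [0, 0, 2.0],
    [0, 0, 0.8],
    [0, 0, 0],
    [0, 0, 0],
    [0, 0, 0],
    [0, 0, 0],
    [0, 0, 0],
    [0, 0, 0],
    [0, 0, 0],
    [0, 0, 0]
  ],
  "turn": [0, 0, 0, 0, 0, 0, 0, 0, 0, 0, 0, 0],
  "grip": [7, 7, 7, 7, 7, 1, 1, 1, 1, 1, 1, 1],
  "newtons": 50
}}

```text
clock: 3.2
ee_pos: [0.4788, 0.2119, 0.0627]
tcp_rot: [2.092, 2.343, 0.001]
contact_force: [0.1, -0.2, -0.1]
width: 0.0099
gripper_force: 0.0
```

Request:
{"api": "drive_tool", "payload": {
  "slide": [
    [0, 1, 0],
    [0, 2, 0],
    [0, 2, 0],
    [0, 2, 0],
    [0, 2, 0],
    [0, 2, 0],
    [0, 2, 0],
    [0, 2, 0],
    [0, 1, 0],
    [0, 0.5, 0],
    [0, 0, 0],
    [0, 0, 0]
  ],
  "turn": [0, 0, 0, 0, 0, 0, 0, 0, 0, 0, 0, 0],
  "grip": [1, 1, 1, 1, 1, 1, 1, 1, 1, 1, 1, 1]
}}

```text
clock: 4.2
ee_pos: [0.6424, 0.2304, 0.062]
tcp_rot: [-2.092, -2.343, 0.001]
contact_force: [-0.0, -0.4, 0.3]
width: 0.0101
gripper_force: 0.0
```

```bash
python3 - <<'E'
from h import *
a,_=snap("top");b,_=snap("scene")
w=np.zeros((480,800,3),np.uint8);w[:465,:405]=cv2.resize(a[90:245,150:285],None,fx=3,fy=3);w[:480,405:795]=cv2.resize(b[170:330,215:345],None,fx=3,fy=3);cv2.imwrite("pics/c2.png",w)
E
```

```text
(no output)
```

View pics/c2.png

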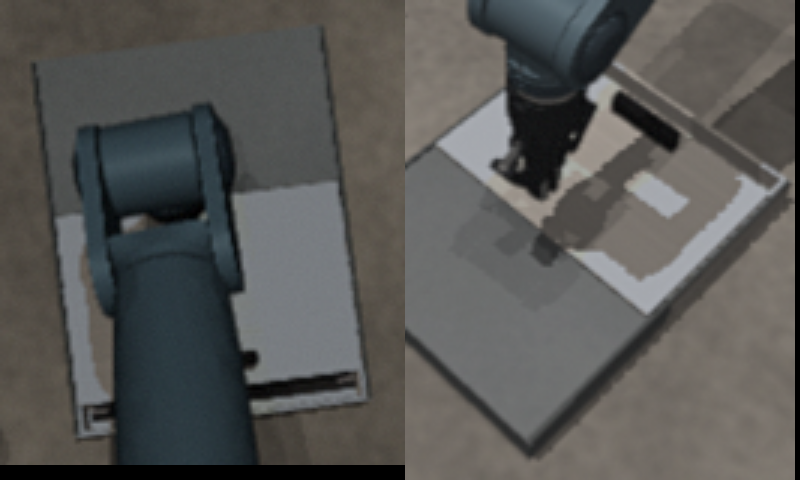

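The handle has not moved (still near (640,120) in the right crop) and the fingers closed on nothing. I check where the fingertips really are.

```bash
python3 - <<'E'
from h import *
o=status.get_obs();print(o["ee_pos"])
cs=cam("scene");b,_=snap("scene");q,cw=snap("wrist","w2.png")
for z in(.034,.048,.062,.09): print(z,proj(cs,[[*o["ee_pos"][:2],z]]).round(1))
p=proj(cs,[[*o["ee_pos"][:2],.048]])[0].round().astype(int);cv2.circle(b,tuple(map(int,p)),2,(0,0,255),-1)
r=cv2.resize(b[180:280,200:320],None,fx=4,fy=4);w=np.zeros((400,800,3),np.uint8);w[:,:480]=r;w[:240,480:]=cv2.resize(q,(320,240));cv2.imwrite("pics/c3.png",w)
E
```

```text
[0.64182807 0.23049986 0.06217914]
0.034 [[260.4 243.1]]
0.048 [[260.5 240.6]]
0.062 [[260.6 238. ]]
0.09 [[260.7 232.7]]
```

View pics/c3.png

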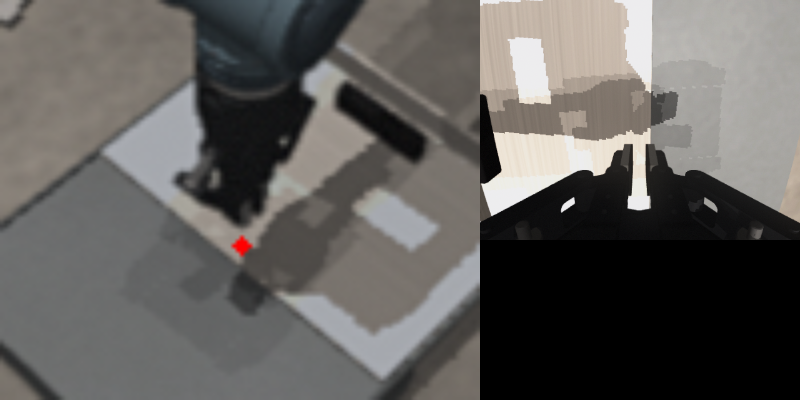

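```bash
python3 - <<'E'
from h import *
c=optics.camera_info("wrist");K=np.array(c["camera_matrix"]);d=np.array(c["distortion"]);M=np.linalg.inv(np.array(c["hand_eye"]))
for s in(-.03,-.02,-.01,0,.014):
    P=np.array([[0,-.005,s],[0,.005,s],[.011,.005,s],[-.011,.005,s]]);print(s,cv2.projectPoints(P,cv2.Rodrigues(M[:3,:3])[0],M[:3,3],K,d)[0][:,0].round(0).tolist())
im=cv2.imread("pics/w2.png");cv2.imwrite("pics/c4.png",cv2.resize(im[200:350,180:330],None,fx=4,fy=4,interpolation=0))
E
```

```text
-0.03 [[245.0, 252.0], [266.0, 252.0], [266.0, 232.0], [266.0, 272.0]]
-0.02 [[246.0, 244.0], [265.0, 244.0], [265.0, 224.0], [265.0, 263.0]]
-0.01 [[246.0, 236.0], [265.0, 236.0], [265.0, 217.0], [264.0, 254.0]]
0 [[247.0, 229.0], [264.0, 229.0], [264.0, 211.0], [264.0, 246.0]]
0.014 [[247.0, 220.0], [263.0, 220.0], [264.0, 203.0], [263.0, 237.0]]
```

View pics/c4.png

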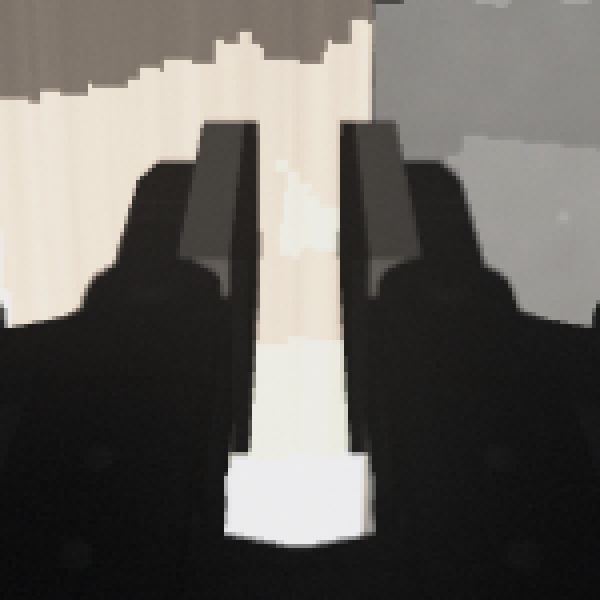

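The wrist close-up shows the pad ends at rows 230–264. They look 25–40 mm shorter than the nominal tip, which is consistent with closing above the handle. I settle it by touching the cover softly.

Request:
{"api": "drive_tool", "payload": {
  "slide": [
    [0, -1, 1],
    [0, -1, 1],
    [0, -1, 0.5],
    [0, 0, 0.3],
    [0, 0, 0],
    [0, 0, 0]
  ],
  "turn": [0, 0, 0, 0, 0, 0],
  "grip": [1, 1, 1, 1, 1, 1]
}}

```text
clock: 4.9
ee_pos: [0.6133, 0.2272, 0.035]
tcp_rot: [2.092, 2.343, 0.001]
contact_force: [0.7, 0.7, 0.6]
width: 0.0101
gripper_force: 0.0
```

Request:
{"api": "drive_tool", "payload": {
  "slide": [
    [0, 0, 0.3],
    [0, 0, 0],
    [0, 0, 0]
  ],
  "turn": [0, 0, 0],
  "grip": [1, 1, 1]
}}

```text
clock: 5.15
ee_pos: [0.6132, 0.2272, 0.0317]
tcp_rot: [2.092, 2.343, 0.001]
contact_force: [-0.7, -1.1, 0.0]
width: 0.01
gripper_force: 0.0
```

Request:
{"api": "drive_tool", "payload": {
  "slide": [
    [0, 0, 0.3],
    [0, 0, 0],
    [0, 0, 0]
  ],
  "turn": [0, 0, 0],
  "grip": [1, 1, 1]
}}

```text
clock: 5.4
ee_pos: [0.6126, 0.2271, 0.0282]
tcp_rot: [-2.092, -2.343, 0.001]
contact_force: [-0.2, 0.4, 0.2]
width: 0.0098
gripper_force: 0.0
```

Request:
{"api": "drive_tool", "payload": {
  "slide": [
    [0, 0, 0.2],
    [0, 0, 0],
    [0, 0, 0]
  ],
  "turn": [0, 0, 0],
  "grip": [1, 1, 1]
}}

```text
clock: 5.65
ee_pos: [0.6127, 0.2271, 0.0263]
tcp_rot: [-2.092, -2.343, 0.0]
contact_force: [0.6, 0.0, -0.3]
width: 0.01
gripper_force: 0.0
```

The reported TCP is now 15 mm below the cover top with no contact, so the tip offset is real. I go on down.

Request:
{"api": "drive_tool", "payload": {
  "slide": [
    [0, 0, 0.3],
    [0, 0, 0],
    [0, 0, 0]
  ],
  "turn": [0, 0, 0],
  "grip": [1, 1, 1]
}}

```text
clock: 5.9
ee_pos: [0.6126, 0.2271, 0.0232]
tcp_rot: [-2.092, -2.343, 0.001]
contact_force: [-0.8, -0.3, 0.5]
width: 0.01
gripper_force: 0.0
```

Request:
{"api": "drive_tool", "payload": {
  "slide": [
    [0, 0, 0.3],
    [0, 0, 0],
    [0, 0, 0]
  ],
  "turn": [0, 0, 0],
  "grip": [1, 1, 1]
}}

```text
clock: 6.15
ee_pos: [0.6126, 0.2271, 0.0202]
tcp_rot: [-2.092, -2.343, 0.001]
contact_force: [0.5, -0.2, 0.2]
width: 0.0099
gripper_force: 0.0
```

Request:
{"api": "drive_tool", "payload": {
  "slide": [
    [0, 0, 0.2],
    [0, 0, 0],
    [0, 0, 0]
  ],
  "turn": [0, 0, 0],
  "grip": [1, 1, 1]
}}

```text
clock: 6.4
ee_pos: [0.6126, 0.2271, 0.0183]
tcp_rot: [-2.092, -2.343, 0.0]
contact_force: [0.3, -0.0, -0.6]
width: 0.0101
gripper_force: 0.0
```

```bash
python3 - <<'E'
from h import *
o=status.get_obs();print(o["ee_pos"],o["contact_force"],o["joint_torque"].round(1))
q,cw=snap("wrist");b,_=snap("scene");w=np.zeros((400,800,3),np.uint8);w[:,:400]=cv2.resize(b[190:290,210:310],None,fx=4,fy=4);w[:300,400:]=cv2.resize(q,(400,300));cv2.imwrite("pics/c5.png",w)
E
```

```text
[0.61264249 0.22710698 0.01832012] [ 0.31790616 -0.00768837 -0.63635141] [ -0.  -46.7 -27.5  -0.   -0.    0. ]
```

View pics/c5.png

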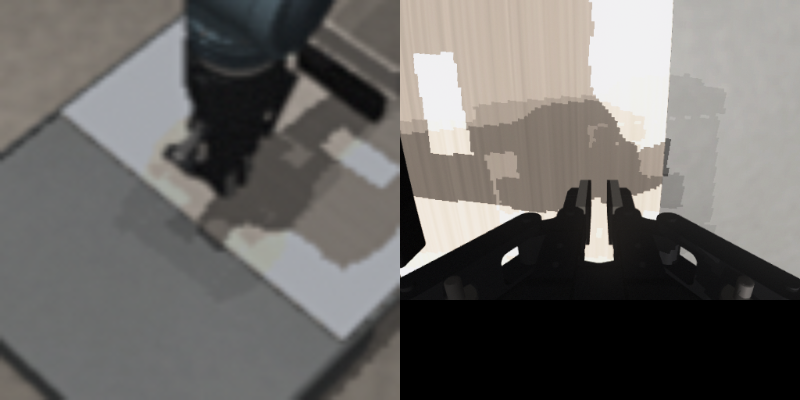

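The wrist view shows the pads a little above the cover, and in the scene view the tip is close to its shadow. I continue in small steps.

Request:
{"api": "drive_tool", "payload": {
  "slide": [
    [0, 0, 0.2],
    [0, 0, 0],
    [0, 0, 0]
  ],
  "turn": [0, 0, 0],
  "grip": [1, 1, 1]
}}

```text
clock: 6.75
ee_pos: [0.6126, 0.2271, 0.0163]
tcp_rot: [-2.092, -2.343, 0.0]
contact_force: [0.5, -0.0, -0.3]
width: 0.01
gripper_force: 0.0
```

Request:
{"api": "drive_tool", "payload": {
  "slide": [
    [0, 0, 0.2],
    [0, 0, 0],
    [0, 0, 0]
  ],
  "turn": [0, 0, 0],
  "grip": [1, 1, 1]
}}

```text
clock: 7.0
ee_pos: [0.6137, 0.2272, 0.0156]
tcp_rot: [2.091, 2.343, 0.002]
contact_force: [-0.5, 0.2, 5.3]
width: 0.0101
gripper_force: 2.5
```

Request:
{"api": "drive_tool", "payload": {
  "slide": [
    [0, 0, 0.2],
    [0, 0, 0],
    [0, 0, 0]
  ],
  "turn": [0, 0, 0],
  "grip": [1, 1, 1]
}}

```text
clock: 7.25
ee_pos: [0.6152, 0.2274, 0.0155]
tcp_rot: [2.09, 2.341, 0.006]
contact_force: [-1.4, -0.9, 12.5]
width: 0.0102
gripper_force: 5.9
```

Request:
{"api": "drive_tool", "payload": {
  "slide": [
    [0, 0, 0.2],
    [0, 0, 0],
    [0, 0, 0]
  ],
  "turn": [0, 0, 0],
  "grip": [1, 1, 1]
}}

```text
clock: 7.5
ee_pos: [0.6169, 0.2277, 0.0154]
tcp_rot: [2.088, 2.34, 0.01]
contact_force: [-1.2, -1.5, 18.1]
width: 0.0102
gripper_force: 8.9
```

Contact comes at TCP z = 0.0158. The real tips are therefore 25 mm behind the reported TCP, which agrees with the wrist picture (about −28 mm). I use TCP z = tip z − 0.025 from here on. Back to the handle.

Request:
{"api": "drive_tool", "payload": {
  "slide": [
    [0, 0, -3],
    [0, 0, -3],
    [0, -3, 0],
    [0, -4, 0],
    [0, -4, 0],
    [0, -2.7, 0],
    [0, 0, 2],
    [0, 0, 2],
    [0, 0, 0.8],
    [0, 0, 0],
    [0, 0, 0],
    [0, 0, 0]
  ],
  "turn": [0, 0, 0, 0, 0, 0, 0, 0, 0, 0, 0, 0],
  "grip": [4, 7, 7, 7, 7, 7, 7, 7, 7, 7, 7, 7]
}}

```text
clock: 8.5
ee_pos: [0.4777, 0.2118, 0.0233]
tcp_rot: [2.092, 2.343, 0.002]
contact_force: [0.3, 0.2, 0.0]
width: 0.0699
gripper_force: 0.0
```

Request:
{"api": "drive_tool", "payload": {
  "slide": [
    [0, 0, 0],
    [0, 0, 0],
    [0, 0, 0],
    [0, 0, 0],
    [0, 0, 0],
    [0, 0, 0],
    [0, 0, 0],
    [0, 0, 0]
  ],
  "turn": [0, 0, 0, 0, 0, 0, 0, 0],
  "grip": [1, 1, 1, 1, 1, 1, 1, 1],
  "newtons": 50
}}

```text
clock: 9.17
ee_pos: [0.4777, 0.2118, 0.0233]
tcp_rot: [2.091, 2.343, 0.002]
contact_force: [1.8, -0.2, 6.6]
width: 0.0147
gripper_force: 49.9
```

Gripped. I slide the cover open.

Request:
{"api": "drive_tool", "payload": {
  "slide": [
    [0, 1, 0],
    [0, 2, 0],
    [0, 2, 0],
    [0, 2, 0],
    [0, 2, 0],
    [0, 2, 0],
    [0, 2, 0],
    [0, 2, 0],
    [0, 1, 0],
    [0, 0.8, 0],
    [0, 0, 0],
    [0, 0, 0]
  ],
  "turn": [0, 0, 0, 0, 0, 0, 0, 0, 0, 0, 0, 0],
  "grip": [1, 1, 1, 1, 1, 1, 1, 1, 1, 1, 1, 1]
}}

```text
clock: 10.17
ee_pos: [0.645, 0.2311, 0.0233]
tcp_rot: [2.091, 2.342, 0.004]
contact_force: [3.4, 1.6, 5.2]
width: 0.0147
gripper_force: 51.7
```

Request:
{"api": "drive_tool", "payload": {
  "slide": [
    [0, 0.2, 0],
    [0, 0.2, 0],
    [0, 0, 0],
    [0, 0, 0]
  ],
  "turn": [0, 0, 0, 0],
  "grip": [1, 1, 1, 1]
}}

```text
clock: 10.5
ee_pos: [0.6459, 0.2311, 0.0234]
tcp_rot: [-2.09, -2.342, 0.005]
contact_force: [-8.4, -2.2, 11.0]
width: 0.0148
gripper_force: 52.7
```

The cover is at its stop. I release, lift and look down into the well.

Request:
{"api": "drive_tool", "payload": {
  "slide": [
    [0, -0.2, 0],
    [0, 0, 0],
    [0, 0, 0],
    [0, 0, 0],
    [0, 0, -3],
    [0, 0, -4],
    [0, 0, -4],
    [0, -3, -4],
    [0, -4, -2],
    [0, -4, 0],
    [0, -1.5, 0],
    [0, 0, 0]
  ],
  "turn": [0, 0, 0, 0, 0, 0, 0, 0, 0, 0, 0, 0],
  "grip": [4, 5, 5, 5, 5, 5, 5, 5, 5, 5, 5, 5]
}}

```text
clock: 11.5
ee_pos: [0.526, 0.2176, 0.1843]
tcp_rot: [-2.091, -2.344, 0.002]
contact_force: [0.8, -0.3, -0.1]
width: 0.0499
gripper_force: 0.0
```

```bash
python3 - <<'E'
from h import *
o=status.get_obs();print(o["clock"],o["ee_pos"])
im,c=snap("wrist","w3.png")
# overlay predicted well frame points
O=np.array([.5217,.217]);a=np.radians(6.5);ux=np.array([np.cos(a),np.sin(a)]);uy=np.array([-ux[1],ux[0]])
for x in(-.062,0,.062):
    for y in(-.146,0,.146): print(x,y,proj(c,[[*(O+x*ux+y*uy),.01]]).round(0)[0])
cv2.imwrite("pics/c6.png",cv2.resize(im,(800,600)))
E
```

```text
11.5 [0.52596734 0.21764688 0.18428914]
-0.062 -0.146 [202. 283.]
-0.062 0 [196. 169.]
-0.062 0.146 [191.  29.]
0 -0.146 [252. 284.]
0 0 [251. 169.]
0 0.146 [251.  28.]
0.062 -0.146 [301. 283.]
0.062 0 [307. 169.]
0.062 0.146 [312.  29.]
```

View pics/c6.png

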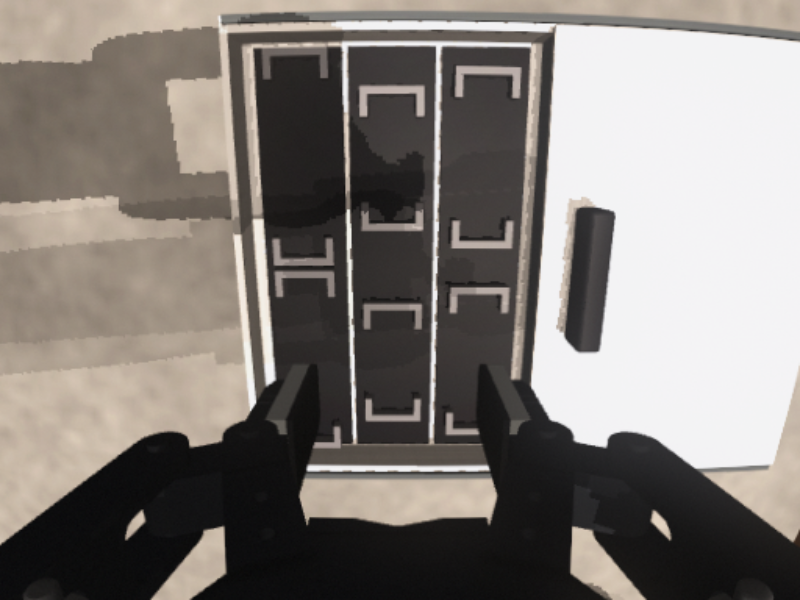

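The rows, front to rear, are long (left, col 306), short (middle, col 392) and middle (right, col 480). The fences sit where predicted. A second, shifted view gives the heights, and from it I compute the pocket centres.

Request:
{"api": "drive_tool", "payload": {
  "slide": [
    [-2, 0, -2],
    [-3, 0, -2],
    [0, 0, 0],
    [0, 0, 0]
  ],
  "turn": [0, 0, 0, 0],
  "grip": [5, 5, 5, 5]
}}

```text
clock: 11.88
ee_pos: [0.5368, 0.1669, 0.2258]
tcp_rot: [2.094, 2.339, 0.004]
contact_force: [-0.2, 0.6, 0.2]
width: 0.0499
gripper_force: 0.0
```

```bash
python3 - <<'E'
from h import *
o1=dict(ee_pos=np.array([0.52596734,0.21764688,0.18428914]),tcp_rot=np.array([-2.091,-2.344,.002]));c1=cam("wrist",o1);o2=status.get_obs()
im2,c2=snap("wrist","w4.png");im1=cv2.imread("pics/w3.png")
O=np.array([.5217,.217]);a=np.radians(6.5);ux=np.array([np.cos(a),np.sin(a)]);uy=np.array([-ux[1],ux[0]])
def rect(im,c):  # rectify the plane z=.019 in case coords, 0.5 mm/px
    X=np.linspace(-.1,.1,401);Y=np.linspace(.15,-.15,601);g=np.array([[*(O+x*ux+y*uy),.019] for y in Y for x in X])
    p=proj(c,g).astype(np.float32).reshape(601,401,2);return cv2.remap(im,p[...,0],p[...,1],1)
def up(g,n):return g
r1,r2=rect(im1,c1),rect(im2,c2)
for nm,x0,L in(("long",-.062,132),("short",0,84),("middle",.062,108)):
    for n,r in(("1",r1),("2",r2)):
        j=int((x0+.1)*2000);g=cv2.cvtColor(r,cv2.COLOR_BGR2GRAY)[:,j-24:j+25].astype(float).mean(1)
        b=cv2.medianBlur(g.astype(np.float32).reshape(-1,1),41)[:,0] if 0 else g
        d=b-cv2.blur(b.reshape(-1,1),(1,61))[:,0];pk=[i for i in range(8,593) if d[i]==d[i-8:i+9].max() and d[i]>15]
        print(nm,n,[(round(150-i/2,1),round(d[i])) for i in pk])
w=np.zeros((601,802,3),np.uint8);w[:,:401]=r1;w[:,401:]=r2;cv2.imwrite("pics/c7.png",w[:600,:800])
E
```

```text
long 1 [(144.0, 105), (5.0, 68), (-5.0, 61), (-142.5, 42)]
long 2 [(132.0, 22), (4.0, 36), (-5.0, 36), (-141.0, 85)]
short 1 [(144.5, 137), (117.5, 102), (29.0, 90), (-28.5, 83), (-118.5, 102), (-141.0, 42)]
short 2 [(117.5, 103), (29.0, 79), (-29.5, 82), (-117.5, 89), (-144.0, 66)]
middle 1 [(145.0, 128), (128.0, 99), (16.0, 97), (-17.0, 90), (-131.0, 62), (-141.5, 24)]
middle 2 [(129.5, 120), (16.5, 92), (-17.5, 95), (-129.5, 95), (-143.0, 45)]
```

View pics/c7.png

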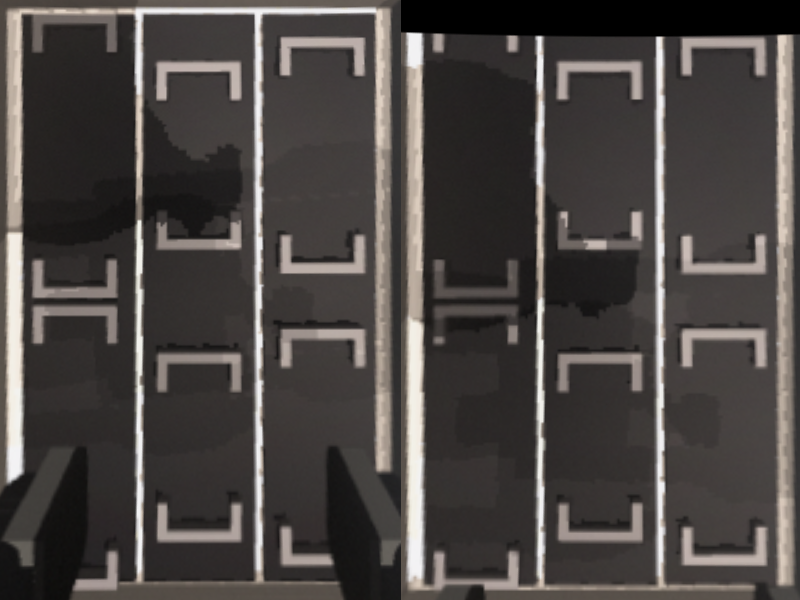

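Both views agree on the z = 19 mm plane. The fences are 88–89 mm apart for short and 112–113 mm for middle, as they must be, and the pockets lie at y = ±73 mm. Now the first bar, the long one.

```bash
cat >> h.py <<'E'
O=np.array([.5211,.2169]);CA=np.radians(6.5);ux=np.array([np.cos(CA),np.sin(CA)]);uy=np.array([-ux[1],ux[0]])
def pocket(row,s):
    x={"long":-.062,"short":0,"middle":.062}[row];return O+x*ux+s*.073*uy
def bars(cm,im,near,rad=.09,thr=22,z=.011,k=61):
    hsv=cv2.cvtColor(im,cv2.COLOR_BGR2HSV);g=im.min(2).astype(int)-cv2.medianBlur(cv2.cvtColor(im,cv2.COLOR_BGR2GRAY),k)
    m=((g>thr)&(hsv[...,1]<60)).astype(np.uint8);n,l,s,_=cv2.connectedComponentsWithStats(m)
    for i in range(1,n):
        if s[i,4]<40: continue
        c=next(c for c in [max(cv2.findContours((l==i).astype(np.uint8),0,2)[0],key=len)])
        X=plane(cm,c.reshape(-1,2),z)[:,:2]
        (mx,my),(w,h),a=cv2.minAreaRect((X*1000).astype(np.float32))
        if np.hypot(mx/1e3-near[0],my/1e3-near[1])>rad: continue
        if w<h: w,h,a=h,w,a-90
        print("bar mid %.4f %.4f L %.0f W %.0f ang %.1f px"%(mx/1e3,my/1e3,w,h,(a+90)%180-90),s[i,:4])
E
python3 - <<'E'
from h import *
t,c=snap("top");bars(c,t,(.53,-.24),.2)
plan(.4555,-.133,.1,-109.6)
for r,s in(("long",1),("long",-1),("short",1),("short",-1),("middle",1)): print(r,s,pocket(r,s).round(4))
E
```

```text
bar mid 0.6030 -0.3492 L 69 W 19 ang -1.5 px [391 159   7  22]
bar mid 0.6033 -0.1411 L 71 W 21 ang 18.2 px [324 160  13  22]
bar mid 0.4549 -0.1328 L 121 W 20 ang -19.6 px [320 198  17  37]
bar mid 0.4617 -0.3398 L 97 W 19 ang 10.0 px [387 198  12  31]
yaw_now 6.5 turn 116.1 slide [ 2.62 31.02 12.37] tilt -1.0
long 1 [0.4512 0.2824]
long -1 [0.4678 0.1374]
short 1 [0.5128 0.2894]
short -1 [0.5294 0.1444]
middle 1 [0.5744 0.2964]
```

Request:
{"api": "drive_tool", "payload": {
  "slide": [
    [0, 0, 1],
    [0, 0, 1],
    [0, 0, 1],
    [0, 0, 1],
    [0, 0, 1],
    [0, 0, 1],
    [0, 0, 1],
    [0, 0, 1],
    [0, 0, 1],
    [0, 0, 1],
    [0, 0, 1],
    [0, 0, 1]
  ],
  "turn": [7, 7, 7, 7, 7, 7, 7, 7, 7, 7, 7, 7],
  "grip": [5, 5, 5, 5, 5, 5, 5, 5, 5, 5, 5, 5]
}}

```text
clock: 12.98
ee_pos: [0.5339, 0.1687, 0.1024]
tcp_rot: [-3.124, -0.334, 0.004]
contact_force: [1.1, 0.6, -0.3]
width: 0.0499
gripper_force: 0.0
```

Request:
{"api": "drive_tool", "payload": {
  "slide": [
    [0, 0, 0],
    [0, 0, 0],
    [0, 0, 0],
    [0, 0, 0],
    [0, 0, 0],
    [0.3, 4, 0],
    [0.4, 4, 0],
    [0.4, 4, 0],
    [0.4, 4, 0],
    [0.4, 4, 0],
    [0.4, 4, 0],
    [0.3, 4, 0]
  ],
  "turn": [7, 7, 7, 7, 4.1, 0, 0, 0, 0, 0, 0, 0],
  "grip": [5, 5, 5, 5, 5, 5, 5, 5, 5, 5, 5, 5]
}}

```text
clock: 13.98
ee_pos: [0.4643, -0.1053, 0.1034]
tcp_rot: [-3.095, 0.533, 0.002]
contact_force: [0.2, -0.3, 0.1]
width: 0.0501
gripper_force: 0.0
```

Request:
{"api": "drive_tool", "payload": {
  "slide": [
    [0, 3, 0.4],
    [0, 0, 0],
    [0, 0, 0],
    [0, 0, 0]
  ],
  "turn": [0, 0, 0, 0],
  "grip": [5, 5, 5, 5]
}}

```text
clock: 14.32
ee_pos: [0.455, -0.1318, 0.0996]
tcp_rot: [-3.095, 0.534, 0.002]
contact_force: [0.8, 0.2, 0.6]
width: 0.05
gripper_force: 0.0
```

```bash
python3 - <<'E'
from h import *
im,c=snap("wrist","w5.png");o=status.get_obs();print(o["ee_pos"])
for thr in(20,35): bars(c,im,(.455,-.133),.05,thr,k=151)
t,ct=snap("top");bars(ct,t,(.53,-.24),.2)
w=np.zeros((400,800,3),np.uint8);w[:300,:400]=cv2.resize(im,(400,300));cv2.imwrite("pics/c8.png",w[:300,:400])
plan(.455,-.133,-.022,-109.6)
E
```

```text
[ 0.45522638 -0.1315291   0.09983274]
bar mid 0.4698 -0.1376 L 90 W 22 ang -20.1 px [242 114  28 106]
bar mid 0.4953 -0.1468 L 36 W 22 ang -20.1 px [242 114  28  45]
bar mid 0.4412 -0.1273 L 29 W 12 ang -19.6 px [248 187  15  33]
bar mid 0.6030 -0.3492 L 69 W 19 ang -1.5 px [391 159   7  22]
bar mid 0.6038 -0.1409 L 72 W 21 ang 18.2 px [324 160  13  22]
bar mid 0.4617 -0.3398 L 97 W 19 ang 10.0 px [387 198  12  31]
bar mid 0.3774 -0.2010 L 32 W 17 ang 37.5 px [346 235   8  11]
yaw_now -109.5 turn 0.1 slide [ 0.03  0.16 12.2 ] tilt -1.0
```

View pics/c8.png

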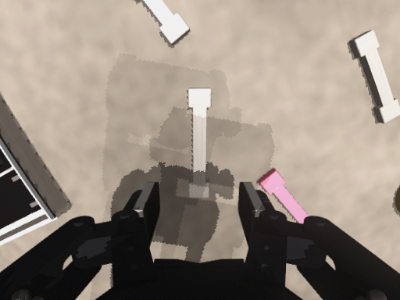

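The wrist view shows the long bar at (199,88)–(199,198) in the 400-wide view, centred between the fingers. Its front end gives a middle of (0.454,−0.132), which agrees with the top view. I descend and grip.

Request:
{"api": "drive_tool", "payload": {
  "slide": [
    [0, 0.1, 4],
    [0, 0, 4],
    [0, 0, 3],
    [0, 0, 1.2],
    [0, 0, 0],
    [0, 0, 0],
    [0, 0, 0],
    [0, 0, 0],
    [0, 0, 0],
    [0, 0, 0],
    [0, 0, 0],
    [0, 0, 0]
  ],
  "turn": [0, 0, 0, 0, 0, 0, 0, 0, 0, 0, 0, 0],
  "grip": [5, 5, 5, 5, 5, 5, 0.8, 0.8, 0.8, 0.8, 0.8, 0.8],
  "newtons": 70
}}

```text
clock: 15.42
ee_pos: [0.4562, -0.1342, -0.0197]
tcp_rot: [3.095, -0.535, 0.004]
contact_force: [-1.5, 2.1, 6.5]
width: 0.0111
gripper_force: 68.6
```

Request:
{"api": "drive_tool", "payload": {
  "slide": [
    [0, 0, -2],
    [0, 0, -3],
    [0, 0, -4],
    [0, 0, -4],
    [0, 0, 0],
    [0, 0, 0],
    [0, 0, 0],
    [0, 0, 0],
    [0, 0, 0],
    [0, 0, 0],
    [0, 0, 0],
    [0, 0, 0]
  ],
  "turn": [0, 0, 0, -6, -7, -7, -7, -7, -7, -7, -7, -7],
  "grip": [0.8, 0.8, 0.8, 0.8, 0.8, 0.8, 0.8, 0.8, 0.8, 0.8, 0.8, 0.8]
}}

```text
clock: 16.42
ee_pos: [0.4548, -0.1338, 0.109]
tcp_rot: [2.925, 1.144, 0.001]
contact_force: [0.0, 0.9, -1.1]
width: 0.0111
gripper_force: 69.0
```

```bash
python3 - <<'E'
from h import *
p=pocket("long",-1);plan(*p,.1,6.5)
E
```

```text
yaw_now -47.3 turn -53.8 slide [26.79  4.36  0.89] tilt -1.0
```

Request:
{"api": "drive_tool", "payload": {
  "slide": [
    [0, 0, 0],
    [0, 0, 0],
    [0, 0, 0],
    [0, 0, 0],
    [0, 0, 0],
    [0, 0, 0],
    [0, 0, 0],
    [0, 0, 0],
    [3.5, 0.6, 0],
    [3.9, 0.6, 0],
    [3.9, 0.6, 0],
    [3.9, 0.6, 0]
  ],
  "turn": [-7, -7, -7, -7, -7, -7, -7, -4.8, 0, 0, 0, 0],
  "grip": [0.8, 0.8, 0.8, 0.8, 0.8, 0.8, 0.8, 0.8, 0.8, 0.8, 0.8, 0.8]
}}

```text
clock: 17.42
ee_pos: [0.4622, 0.0213, 0.1091]
tcp_rot: [2.099, 2.336, 0.001]
contact_force: [1.1, -0.2, -1.6]
width: 0.0115
gripper_force: 69.0
```

Request:
{"api": "drive_tool", "payload": {
  "slide": [
    [3.9, 0.6, 0],
    [3.9, 0.7, 0],
    [3.8, 0.7, 0],
    [0, 0, 0],
    [0, 0, 0],
    [0, 0, 0]
  ],
  "turn": [0, 0, 0, 0, 0, 0],
  "grip": [0.8, 0.8, 0.8, 0.8, 0.8, 0.8]
}}

```text
clock: 17.92
ee_pos: [0.4696, 0.1373, 0.1087]
tcp_rot: [2.097, 2.338, 0.0]
contact_force: [-0.5, 0.3, -1.7]
width: 0.0111
gripper_force: 69.0
```

```bash
python3 - <<'E'
from h import *
p=pocket("long",-1);plan(*p,-.0085,6.5);o=status.get_obs();print(o["ee_pos"])
im,c=snap("wrist","w6.png")
# expected bar ends in the gripper: bar mid at TCP z +.0257 above
for d in(-.062,.062): print(proj(c,[[*(o["ee_pos"][:2]+d*uy),o["ee_pos"][2]+.0257+.006]]).round())
cv2.imwrite("pics/c9.png",im)
E
```

```text
yaw_now 6.2 turn -0.3 slide [ 0.03 -0.18 11.72] tilt -1.0
[0.46957099 0.13733728 0.10871537]
[[256. 355.]]
[[255. 123.]]
```

View pics/c9.png

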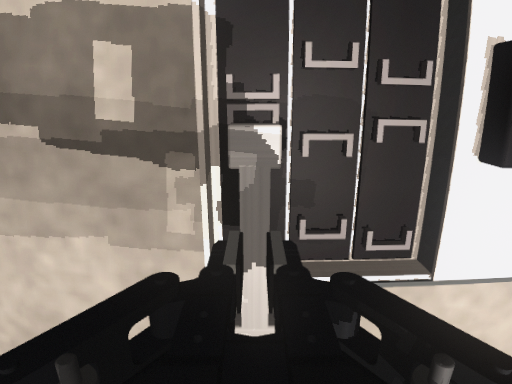

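The long bar hangs straight: its far end is at (255,124), exactly where predicted, in line with the front row. I lower and release.

Request:
{"api": "drive_tool", "payload": {
  "slide": [
    [0, -0.2, 3],
    [0, 0, 3],
    [0, 0, 3],
    [0, 0, 1.5],
    [0, 0, 0.8],
    [0, 0, 0.4],
    [0, 0, 0],
    [0, 0, 0],
    [0, 0, 0],
    [0, 0, 0],
    [0, 0, 0]
  ],
  "turn": [-0.3, 0, 0, 0, 0, 0, 0, 0, 0, 0, 0],
  "grip": [0.8, 0.8, 0.8, 0.8, 0.8, 0.8, 0.8, 0.8, 2.6, 2.6, 2.6]
}}

```text
clock: 18.88
ee_pos: [0.4687, 0.1373, -0.0074]
tcp_rot: [2.091, 2.342, 0.003]
contact_force: [-0.4, 0.6, -0.7]
width: 0.026
gripper_force: 0.0
```

Request:
{"api": "drive_tool", "payload": {
  "slide": [
    [0, 0, 0],
    [0, 0, -2],
    [0, 0, -3],
    [0, 0, -3.5],
    [0, 0, -3.5],
    [-4, 0, -3],
    [-4, 0, 0],
    [0, 0, 0],
    [0, 0, 0]
  ],
  "turn": [0, 0, 0, 0, 0, 0, 0, 0, 0],
  "grip": [2.6, 2.6, 2.6, 3, 4, 5, 5, 5, 5]
}}

```text
clock: 19.63
ee_pos: [0.4765, 0.0629, 0.1373]
tcp_rot: [2.095, 2.339, 0.002]
contact_force: [-0.0, 0.0, 0.2]
width: 0.0498
gripper_force: 0.0
```

```bash
cat >> h.py <<'E'
def incase(im,c,row,s,z=.022,f=None):
    "bar in pocket: bright blob over the black row, in case coords (mm from pocket)"
    P=pocket(row,s);X=np.linspace(-.029,.029,117);Y=np.linspace(.08,-.08,321)
    g=np.array([[*(P+x*ux+y*uy),z] for y in Y for x in X]);p=proj(c,g).astype(np.float32).reshape(321,117,2);r=cv2.remap(im,p[...,0],p[...,1],1)
    if f: cv2.imwrite("pics/"+f,r)
    return r
E
python3 - <<'E'
from h import *
im,c=snap("wrist","w7.png");o=status.get_obs();print(o["clock"],o["ee_pos"])
r=incase(im,c,"long",-1);g=cv2.cvtColor(r,cv2.COLOR_BGR2GRAY)
print("along",[(80-i/2,int(v)) for i,v in list(enumerate(g[:,50:67].mean(1)))[::8]])
for y in(50,0,-50):
    i=int((80-y)*2);print("across",y,[(j/2-29,int(v)) for j,v in list(enumerate(g[i-3:i+4].mean(0)))[::6]])
t,ct=snap("top","t7.png");bars(ct,t,(.53,-.24),.2)
E
```

```text
19.6833 [0.47586867 0.06398366 0.13655452]
along [(80.0, 55), (76.0, 172), (72.0, 49), (68.0, 175), (64.0, 71), (60.0, 214), (56.0, 242), (52.0, 242), (48.0, 242), (44.0, 242), (40.0, 242), (36.0, 242), (32.0, 242), (28.0, 242), (24.0, 242), (20.0, 242), (16.0, 242), (12.0, 242), (8.0, 242), (4.0, 241), (0.0, 242), (-4.0, 241), (-8.0, 241), (-12.0, 230), (-16.0, 196), (-20.0, 149), (-24.0, 105), (-28.0, 102), (-32.0, 101), (-36.0, 101), (-40.0, 101), (-44.0, 102), (-48.0, 104), (-52.0, 138), (-56.0, 233), (-60.0, 231), (-64.0, 40), (-68.0, 147), (-72.0, 127), (-76.0, 83), (-80.0, 102)]
across 50 [(-29.0, 211), (-26.0, 45), (-23.0, 45), (-20.0, 61), (-17.0, 61), (-14.0, 61), (-11.0, 178), (-8.0, 242), (-5.0, 242), (-2.0, 242), (1.0, 242), (4.0, 242), (7.0, 242), (10.0, 242), (13.0, 98), (16.0, 81), (19.0, 90), (22.0, 62), (25.0, 62), (28.0, 217)]
across 0 [(-29.0, 180), (-26.0, 37), (-23.0, 38), (-20.0, 38), (-17.0, 39), (-14.0, 41), (-11.0, 62), (-8.0, 60), (-5.0, 241), (-2.0, 241), (1.0, 242), (4.0, 241), (7.0, 199), (10.0, 65), (13.0, 66), (16.0, 66), (19.0, 65), (22.0, 66), (25.0, 65), (28.0, 205)]
across -50 [(-29.0, 233), (-26.0, 51), (-23.0, 51), (-20.0, 44), (-17.0, 53), (-14.0, 47), (-11.0, 148), (-8.0, 228), (-5.0, 185), (-2.0, 112), (1.0, 104), (4.0, 107), (7.0, 176), (10.0, 219), (13.0, 59), (16.0, 46), (19.0, 47), (22.0, 56), (25.0, 56), (28.0, 176)]
bar mid 0.6030 -0.3492 L 69 W 17 ang 1.8 px [391 159   7  22]
bar mid 0.6038 -0.1409 L 72 W 21 ang 18.2 px [324 160  13  22]
bar mid 0.4617 -0.3398 L 97 W 19 ang 10.0 px [387 198  12  31]
```

The long bar lies within +61…−62 mm along the pocket and ±12 mm across it, flat and in. The other bars are unmoved. Next is the short bar at (0.604,−0.141). I approach it with the half turn so that the camera side faces away from the bottle.

```bash
python3 - <<'E'
from h import *
plan(.6035,-.141,.1,108.2)
plan(.6035,-.141,.1,-71.8)
print(plane(cam("top"),[[325.9,117.6]],.13))
E
```

```text
yaw_now 6.5 turn -101.7 slide [ -5.74 -23.53   3.59] tilt -1.0
yaw_now 6.5 turn 78.3 slide [ 5.74 23.53  3.59] tilt -1.0
[[ 0.75176873 -0.11511917  0.13      ]]
```

Request:
{"api": "drive_tool", "payload": {
  "slide": [
    [0, 0, 0],
    [0, 0, 0],
    [0, 0, 0],
    [0, 0, 0],
    [0, 0, 0],
    [0, 0, 0],
    [0, 0, 0],
    [0, 0, 0],
    [0, 0, 0],
    [0, 0, 0],
    [0, 0, 0],
    [0, 0, 0]
  ],
  "turn": [-7, -7, -7, -7, -7, -7, -7, -7, -7, -7, -7, -7],
  "grip": [5, 5, 5, 5, 5, 5, 5, 5, 5, 5, 5, 5]
}}

```text
clock: 20.73
ee_pos: [0.4752, 0.0658, 0.1356]
tcp_rot: [0.026, -3.14, -0.001]
contact_force: [0.1, -0.5, -1.0]
width: 0.0504
gripper_force: 0.0
```

Request:
{"api": "drive_tool", "payload": {
  "slide": [
    [0, 0, 0],
    [0, 0, 0],
    [0, 0, 0],
    [-0.9, -3.7, 0],
    [-0.9, -3.9, 0],
    [-1, -4, 0],
    [-1, -4, 0],
    [-1, -4, 0],
    [-0.9, -3.9, 3.5],
    [0, 0, 0],
    [0, 0, 0],
    [0, 0, 0]
  ],
  "turn": [-7, -7, -3.7, 0, 0, 0, 0, 0, 0, 0, 0, 0],
  "grip": [5, 5, 5, 5, 5, 5, 5, 5, 5, 5, 5, 5]
}}

```text
clock: 21.73
ee_pos: [0.5985, -0.1321, 0.1082]
tcp_rot: [0.499, -3.1, -0.002]
contact_force: [-0.3, 0.1, -0.4]
width: 0.0503
gripper_force: 0.0
```

```bash
python3 - <<'E'
from h import *
im,c=snap("wrist","w8.png");print(status.get_obs()["ee_pos"])
for t in(15,35): bars(c,im,(.604,-.141),.05,t,k=151)
plan(.6035,-.141,-.0225,108.2)
E
```

```text
[ 0.59893444 -0.1319865   0.1092555 ]
bar mid 0.6025 -0.1407 L 74 W 22 ang 18.3 px [230 146  26  82]
bar mid 0.6031 -0.1409 L 73 W 21 ang 18.3 px [230 147  25  81]
yaw_now 108.3 turn 0.1 slide [-0.15 -1.   13.18] tilt -1.0
```

Request:
{"api": "drive_tool", "payload": {
  "slide": [
    [-0.1, -1, 2],
    [0, 0, 4],
    [0, 0, 4],
    [0, 0, 2],
    [0, 0, 1.1],
    [0, 0, 0],
    [0, 0, 0],
    [0, 0, 0],
    [0, 0, 0],
    [0, 0, 0],
    [0, 0, 0],
    [0, 0, 0]
  ],
  "turn": [0.1, 0, 0, 0, 0, 0, 0, 0, 0, 0, 0, 0],
  "grip": [5, 5, 5, 5, 5, 5, 0.8, 0.8, 0.8, 0.8, 0.8, 0.8],
  "newtons": 70
}}

```text
clock: 22.78
ee_pos: [0.605, -0.1434, -0.019]
tcp_rot: [-0.493, 3.099, -0.003]
contact_force: [-0.6, 3.0, 6.5]
width: 0.0108
gripper_force: 68.5
```

Request:
{"api": "drive_tool", "payload": {
  "slide": [
    [0, 0, -2],
    [0, 0, -3],
    [0, 0, -4],
    [0, 0, -4],
    [0, 0, 0],
    [0, 0, 0],
    [0, 0, 0],
    [0, 0, 0],
    [0, 0, 0],
    [0, 0, 0],
    [0, 0, 0],
    [0, 0, 0]
  ],
  "turn": [0, 0, 0, 6, 7, 7, 7, 7, 7, 7, 7, 7],
  "grip": [0.8, 0.8, 0.8, 0.8, 0.8, 0.8, 0.8, 0.8, 0.8, 0.8, 0.8, 0.8]
}}

```text
clock: 23.78
ee_pos: [0.6035, -0.1431, 0.1094]
tcp_rot: [1.183, 2.908, -0.0]
contact_force: [-0.7, -0.0, -0.7]
width: 0.0113
gripper_force: 68.8
```

```bash
python3 - <<'E'
from h import *
p=pocket("short",-1);plan(*p,.1,6.5)
E
```

```text
yaw_now 45.7 turn 39.2 slide [29.4  -4.11  0.9 ] tilt -1.0
```

Request:
{"api": "drive_tool", "payload": {
  "slide": [
    [0, 0, 0],
    [0, 0, 0],
    [0, 0, 0],
    [0, 0, 0],
    [0, 0, 0],
    [0, 0, 0],
    [3.6, -0.5, 0],
    [3.7, -0.5, 0],
    [3.7, -0.5, 0],
    [3.7, -0.5, 0],
    [3.7, -0.5, 0],
    [3.7, -0.5, 0]
  ],
  "turn": [7, 7, 7, 7, 7, 4.2, 0, 0, 0, 0, 0, 0],
  "grip": [0.8, 0.8, 0.8, 0.8, 0.8, 0.8, 0.8, 0.8, 0.8, 0.8, 0.8, 0.8]
}}

```text
clock: 24.78
ee_pos: [0.5466, 0.0744, 0.1094]
tcp_rot: [2.083, 2.349, 0.002]
contact_force: [0.8, 0.6, -0.5]
width: 0.0111
gripper_force: 68.8
```

Request:
{"api": "drive_tool", "payload": {
  "slide": [
    [3.7, -0.5, 0],
    [3.6, -0.6, 0],
    [0, 0, 0],
    [0, 0, 0],
    [0, 0, 0],
    [0, 0, 0]
  ],
  "turn": [0, 0, 0, 0, 0, 0],
  "grip": [0.8, 0.8, 0.8, 0.8, 0.8, 0.8]
}}

```text
clock: 25.28
ee_pos: [0.5278, 0.1432, 0.1087]
tcp_rot: [2.085, 2.349, 0.001]
contact_force: [-0.1, 0.9, -1.3]
width: 0.0112
gripper_force: 68.8
```

```bash
cat >> h.py <<'E'
def held(im,c,L):
    "bright far end of the held bar, along the tool's x at the grasp height: mm from TCP (ought to be L/2)"
    o=status.get_obs();p=np.array(o["ee_pos"]);R=Ro.from_rotvec(o["tcp_rot"]).as_matrix()
    X=np.arange(.1,.01,-.0005);rows=[]
    for yy in np.arange(-.016,.0161,.001):
        q=proj(c,p+np.array([0,0,.0317])+X[:,None]*R[:,0]+yy*R[:,1]).astype(np.float32);rows.append(cv2.remap(cv2.cvtColor(im,6),q[:,:1],q[:,1:],1)[:,0])
    g=np.array(rows,float);v=g[12:21].mean(0);i=np.argmax(np.diff(v[::1])*1.0);print("end at %.1f (nominal %.1f)"%(X[i]*1e3,L/2),"profile",v[::6].astype(int).tolist())
    e=g[:,i+10:i+20].mean(1).astype(int);print("across +-16:",e[::2].tolist())
E
python3 - <<'E'
from h import *
p=pocket("short",-1);plan(*p,-.008,6.5);im,c=snap("wrist","w9.png");print(status.get_obs()["width"]);held(im,c,76)
E
```

```text
yaw_now 6.8 turn 0.3 slide [ 0.1   0.15 11.67] tilt -1.0
0.010907661299123397
end at 88.5 (nominal 38.0) profile [52, 54, 55, 57, 154, 47, 61, 62, 62, 63, 56, 54, 40, 20, 50, 19, 17, 17, 41, 47, 66, 108, 100, 98, 99, 97, 100, 95, 96, 96, 96]
across +-16: [83, 105, 47, 57, 58, 59, 60, 60, 61, 62, 62, 63, 64, 64, 64, 64, 235]
```

The bar's end lies at about 38 mm in the profile (nominal 38). I lower and release.

Request:
{"api": "drive_tool", "payload": {
  "slide": [
    [0.1, 0.1, 3],
    [0, 0, 3],
    [0, 0, 3],
    [0, 0, 1.5],
    [0, 0, 0.8],
    [0, 0, 0.4],
    [0, 0, 0],
    [0, 0, 0],
    [0, 0, 0],
    [0, 0, 0],
    [0, 0, 0]
  ],
  "turn": [0.3, 0, 0, 0, 0, 0, 0, 0, 0, 0, 0],
  "grip": [0.8, 0.8, 0.8, 0.8, 0.8, 0.8, 0.8, 0.8, 2.6, 2.6, 2.6]
}}

```text
clock: 26.25
ee_pos: [0.5287, 0.1451, -0.0082]
tcp_rot: [2.09, 2.344, 0.002]
contact_force: [0.3, 0.0, 0.6]
width: 0.0258
gripper_force: 0.0
```

Request:
{"api": "drive_tool", "payload": {
  "slide": [
    [0, 0, 0],
    [0, 0, -2],
    [0, 0, -3],
    [0, 0, -3.5],
    [0, 0, -3.5],
    [-4, 0, -3],
    [-4, 0, 0],
    [0, 0, 0],
    [0, 0, 0]
  ],
  "turn": [0, 0, 0, 0, 0, 0, 0, 0, 0],
  "grip": [2.6, 2.6, 2.6, 3, 4, 5, 5, 5, 5]
}}

```text
clock: 27.0
ee_pos: [0.5369, 0.0709, 0.1368]
tcp_rot: [2.093, 2.341, 0.002]
contact_force: [0.4, -0.4, -0.1]
width: 0.0496
gripper_force: 0.0
```

```bash
cat >> h.py <<'E'
def check(im,c,row,s):
    L={"long":124,"short":76,"middle":100}[row];g=cv2.cvtColor(incase(im,c,row,s),6)
    v=g[:,50:67].mean(1);print("along (2 mm from %d)"%(L/2+8),[int(v[int((80-y)*2)]) for y in np.arange(L/2+8,L/2-8,-2)],"(2 mm to -%d)"%(L/2+8),[int(v[int((80+y)*2)]) for y in np.arange(L/2-8,L/2+8.1,2)])
    for y in(L/2-10,10,10-L/2):
        i=int((80-y)*2);print("across %d, -20..20 by 2"%y,g[i-3:i+4].mean(0)[18:99:4].astype(int).tolist())
E
python3 - <<'E'
from h import *
im,c=snap("wrist","w10.png");print(status.get_obs()["clock"]);check(im,c,"short",-1);check(im,c,"long",-1)
t,ct=snap("top");bars(ct,t,(.53,-.24),.2);plan(.4617,-.340,.1,-80)
E
```

```text
27.05
along (2 mm from 46) [107, 180, 175, 53, 236, 242, 241, 242] (2 mm to -46) [102, 102, 104, 62, 28, 29, 53, 61, 62]
across 28, -20..20 by 2 [146, 150, 113, 60, 212, 242, 242, 241, 242, 242, 242, 242, 242, 242, 242, 225, 65, 52, 114, 150, 143]
across 10, -20..20 by 2 [51, 58, 58, 59, 59, 59, 148, 241, 242, 242, 241, 242, 242, 164, 70, 70, 70, 70, 70, 70, 70]
across -28, -20..20 by 2 [42, 46, 43, 29, 87, 104, 105, 104, 105, 105, 105, 104, 104, 105, 109, 121, 35, 35, 58, 69, 64]
along (2 mm from 70) [41, 101, 100, 45, 33, 145, 176, 173] (2 mm to -70) [142, 143, 140, 220, 178, 39, 98, 132, 132]
across 52, -20..20 by 2 [69, 90, 86, 38, 36, 164, 174, 174, 175, 176, 177, 177, 178, 179, 181, 181, 132, 46, 47, 92, 92]
across 10, -20..20 by 2 [31, 31, 30, 31, 30, 31, 30, 142, 141, 146, 149, 158, 158, 164, 75, 37, 34, 35, 31, 32, 32]
across -52, -20..20 by 2 [45, 58, 58, 41, 43, 130, 141, 141, 142, 143, 142, 143, 144, 144, 140, 104, 79, 44, 29, 50, 51]
bar mid 0.6030 -0.3492 L 69 W 17 ang 1.8 px [391 159   7  22]
bar mid 0.4617 -0.3398 L 97 W 19 ang 10.0 px [387 198  12  31]
yaw_now 6.6 turn 86.6 slide [-14.47  39.35   3.54] tilt -1.0
```

The short bar is in (+39…−37 mm). Next is the middle bar.

Request:
{"api": "drive_tool", "payload": {
  "slide": [
    [0, 0, 0],
    [0, 0, 0],
    [0, 0, 0],
    [0, 0, 0],
    [0, 0, 0],
    [0, 0, 0],
    [0, 0, 0],
    [0, 0, 0],
    [0, 0, 0],
    [0, 0, 0],
    [0, 0, 0],
    [0, 0, 0]
  ],
  "turn": [7.1, 7.1, 7.1, 7.1, 7.1, 7.1, 7.1, 7.1, 7.1, 7.1, 7.1, 7.1],
  "grip": [5, 5, 5, 5, 5, 5, 5, 5, 5, 5, 5, 5]
}}

```text
clock: 28.1
ee_pos: [0.5356, 0.0738, 0.1351]
tcp_rot: [-3.126, -0.305, 0.003]
contact_force: [0.1, 0.6, -0.1]
width: 0.0501
gripper_force: 0.0
```

Request:
{"api": "drive_tool", "payload": {
  "slide": [
    [0, 0, 0],
    [-1.3, 3.6, 0],
    [-1.3, 3.6, 0],
    [-1.3, 3.6, 0],
    [-1.3, 3.6, 0],
    [-1.3, 3.6, 0],
    [-1.3, 3.6, 0],
    [-1.3, 3.6, 0],
    [-1.3, 3.6, 0],
    [-1.3, 3.6, 0],
    [-1.3, 3.6, 0],
    [-1.4, 3.4, 1.5]
  ],
  "turn": [1.4, 0, 0, 0, 0, 0, 0, 0, 0, 0, 0, 0],
  "grip": [5, 5, 5, 5, 5, 5, 5, 5, 5, 5, 5, 5]
}}

```text
clock: 29.1
ee_pos: [0.4643, -0.3434, 0.1235]
tcp_rot: [3.125, 0.279, 0.006]
contact_force: [0.8, -0.1, 0.7]
width: 0.0502
gripper_force: 0.0
```

Request:
{"api": "drive_tool", "payload": {
  "slide": [
    [0, 0, 2],
    [0, 0, 0],
    [0, 0, 0],
    [0, 0, 0]
  ],
  "turn": [0, 0, 0, 0],
  "grip": [5, 5, 5, 5]
}}

```text
clock: 29.43
ee_pos: [0.4635, -0.3395, 0.1013]
tcp_rot: [-3.129, -0.278, 0.0]
contact_force: [-0.1, -0.5, -0.5]
width: 0.0499
gripper_force: 0.0
```

```bash
python3 - <<'E'
from h import *
im,c=snap("wrist","w11.png");print(status.get_obs()["ee_pos"])
for t in(12,20,35): bars(c,im,(.462,-.340),.05,t,k=151)
plan(.462,-.340,-.0225,-80)
E
```

```text
[ 0.46378052 -0.33974573  0.10189069]
bar mid 0.4798 -0.3363 L 60 W 22 ang 9.6 px [242 132  27  71]
bar mid 0.4189 -0.3470 L 23 W 11 ang -79.8 px [242 230  26  12]
bar mid 0.4797 -0.3365 L 60 W 22 ang 10.2 px [242 132  27  71]
bar mid 0.4190 -0.3474 L 22 W 11 ang -79.8 px [243 230  25  12]
bar mid 0.5045 -0.3320 L 21 W 10 ang -79.8 px [242 132  27  13]
bar mid 0.4189 -0.3470 L 21 W 11 ang -79.8 px [243 230  24  12]
yaw_now -79.9 turn 0.1 slide [-1.900e-01 -1.000e-02  1.244e+01] tilt -1.0
```

The two ends seen (0.5093,−0.331 and 0.4135,−0.348) give a middle of (0.4615,−0.3396). I grip there.

Request:
{"api": "drive_tool", "payload": {
  "slide": [
    [-0.2, 0, 3],
    [0, 0, 4],
    [0, 0, 3],
    [0, 0, 1.5],
    [0, 0, 0.9],
    [0, 0, 0],
    [0, 0, 0],
    [0, 0, 0],
    [0, 0, 0],
    [0, 0, 0],
    [0, 0, 0],
    [0, 0, 0]
  ],
  "turn": [0.1, 0, 0, 0, 0, 0, 0, 0, 0, 0, 0, 0],
  "grip": [5, 5, 5, 5, 5, 5, 0.8, 0.8, 0.8, 0.8, 0.8, 0.8],
  "newtons": 70
}}

```text
clock: 30.48
ee_pos: [0.4623, -0.3422, -0.0207]
tcp_rot: [3.127, 0.271, 0.004]
contact_force: [-0.4, 1.4, 6.1]
width: 0.0112
gripper_force: 68.9
```

Request:
{"api": "drive_tool", "payload": {
  "slide": [
    [0, 0, -2],
    [0, 0, -3],
    [0, 0, -4],
    [0, 0, -4],
    [0, 0, 0],
    [0, 0, 0],
    [0, 0, 0],
    [0, 0, 0],
    [0, 0, 0],
    [0, 0, 0],
    [0, 0, 0],
    [0, 0, 0]
  ],
  "turn": [0, 0, 0, -6, -7, -7, -7, -7, -7, -7, -7, -7],
  "grip": [0.8, 0.8, 0.8, 0.8, 0.8, 0.8, 0.8, 0.8, 0.8, 0.8, 0.8, 0.8]
}}

```text
clock: 31.48
ee_pos: [0.461, -0.3412, 0.1077]
tcp_rot: [2.537, 1.851, 0.0]
contact_force: [0.4, 0.4, -1.0]
width: 0.0114
gripper_force: 68.8
```

```bash
python3 - <<'E'
from h import *
p=pocket("middle",-1);print(p);plan(*p,.1,6.5)
E
```

```text
[0.59096529 0.15138785]
yaw_now -17.8 turn -24.3 slide [47.47 18.49  0.74] tilt -1.0
```

Request:
{"api": "drive_tool", "payload": {
  "slide": [
    [0, 0, 0],
    [0, 0, 0],
    [0, 0, 0],
    [0, 0, 0],
    [3.4, 1.3, 0],
    [3.6, 1.4, 0],
    [3.6, 1.4, 0],
    [3.6, 1.4, 0],
    [3.6, 1.4, 0],
    [3.6, 1.4, 0],
    [3.6, 1.4, 0],
    [3.6, 1.4, 0]
  ],
  "turn": [-7, -7, -7, -3.3, 0, 0, 0, 0, 0, 0, 0, 0],
  "grip": [0.8, 0.8, 0.8, 0.8, 0.8, 0.8, 0.8, 0.8, 0.8, 0.8, 0.8, 0.8]
}}

```text
clock: 32.48
ee_pos: [0.5409, -0.0429, 0.1079]
tcp_rot: [2.097, 2.337, 0.001]
contact_force: [0.5, -0.0, -1.4]
width: 0.0116
gripper_force: 68.8
```

Request:
{"api": "drive_tool", "payload": {
  "slide": [
    [3.7, 1.5, 0],
    [3.7, 1.5, 0],
    [3.7, 1.5, 0],
    [3.7, 1.5, 0],
    [3.7, 1.4, 0],
    [0, 0, 0],
    [0, 0, 0],
    [0, 0, 0]
  ],
  "turn": [0, 0, 0, 0, 0, 0, 0, 0],
  "grip": [0.8, 0.8, 0.8, 0.8, 0.8, 0.8, 0.8, 0.8]
}}

```text
clock: 33.15
ee_pos: [0.5939, 0.147, 0.1072]
tcp_rot: [2.098, 2.338, -0.0]
contact_force: [-0.6, -0.6, -0.9]
width: 0.0113
gripper_force: 68.8
```

```bash
python3 - <<'E'
from h import *
p=pocket("middle",-1);plan(*p,-.0085,6.5);im,c=snap("wrist","w12.png");print(status.get_obs()["width"]);held(im,c,100)
E
```

```text
yaw_now 6.2 turn -0.3 slide [ 0.47 -0.25 11.57] tilt -1.0
0.01115086843366178
end at 84.5 (nominal 50.0) profile [53, 56, 57, 59, 60, 60, 153, 65, 66, 66, 58, 98, 65, 26, 25, 25, 66, 122, 109, 116, 113, 111, 101, 100, 100, 100, 100, 99, 99, 99, 98]
across +-16: [36, 34, 36, 52, 60, 62, 63, 65, 65, 66, 68, 69, 70, 71, 73, 207, 168]
```

Request:
{"api": "drive_tool", "payload": {
  "slide": [
    [0.4, -0.2, 3],
    [0, 0, 3],
    [0, 0, 3],
    [0, 0, 1.5],
    [0, 0, 0.7],
    [0, 0, 0.4],
    [0, 0, 0],
    [0, 0, 0],
    [0, 0, 0],
    [0, 0, 0],
    [0, 0, 0]
  ],
  "turn": [-0.3, 0, 0, 0, 0, 0, 0, 0, 0, 0, 0],
  "grip": [0.8, 0.8, 0.8, 0.8, 0.8, 0.8, 0.8, 0.8, 2.6, 2.6, 2.6]
}}

```text
clock: 34.12
ee_pos: [0.5927, 0.151, -0.0077]
tcp_rot: [2.091, 2.342, 0.003]
contact_force: [0.7, -0.0, 0.5]
width: 0.026
gripper_force: 0.0
```

Request:
{"api": "drive_tool", "payload": {
  "slide": [
    [0, 0, 0],
    [0, 0, -2],
    [0, 0, -3],
    [0, 0, -3.5],
    [0, 0, -3.5],
    [-4, 0, -3],
    [-4, 0, 0],
    [0, 0, 0],
    [0, 0, 0]
  ],
  "turn": [0, 0, 0, 0, 0, 0, 0, 0, 0],
  "grip": [2.6, 2.6, 2.6, 3, 4, 5, 5, 5, 5]
}}

```text
clock: 34.87
ee_pos: [0.6004, 0.0766, 0.1367]
tcp_rot: [2.095, 2.34, 0.001]
contact_force: [-0.7, -0.3, 0.9]
width: 0.0501
gripper_force: 0.0
```

```bash
python3 - <<'E'
from h import *
im,c=snap("wrist","w13.png");print(status.get_obs()["clock"]);check(im,c,"middle",-1)
t,ct=snap("top");bars(ct,t,(.53,-.24),.25);plan(.603,-.349,.1,-88)
E
```

```text
34.9167
along (2 mm from 58) [101, 177, 171, 51, 106, 241, 242, 242] (2 mm to -58) [101, 105, 102, 102, 48, 32, 112, 147, 137]
across 40, -20..20 by 2 [89, 114, 103, 60, 43, 191, 242, 242, 242, 242, 242, 242, 242, 242, 242, 242, 237, 56, 116, 152, 143]
across 10, -20..20 by 2 [48, 58, 60, 62, 63, 64, 65, 109, 241, 242, 242, 242, 242, 242, 225, 69, 74, 74, 74, 74, 74]
across -40, -20..20 by 2 [44, 46, 41, 25, 25, 91, 103, 103, 104, 104, 104, 104, 104, 109, 133, 133, 123, 35, 49, 55, 54]
bar mid 0.6030 -0.3492 L 69 W 19 ang -1.5 px [391 159   7  22]
yaw_now 6.5 turn 94.5 slide [-1.12 42.74  3.52] tilt -1.0
```

The middle bar is in, and one short bar remains.

Request:
{"api": "drive_tool", "payload": {
  "slide": [
    [0, 0, 0],
    [0, 0, 0],
    [0, 0, 0],
    [0, 0, 0],
    [0, 0, 0],
    [0, 0, 0],
    [0, 0, 0],
    [0, 0, 0],
    [0, 0, 0],
    [0, 0, 0],
    [0, 0, 0],
    [0, 0, 0]
  ],
  "turn": [7, 7, 7, 7, 7, 7, 7, 7, 7, 7, 7, 7],
  "grip": [5, 5, 5, 5, 5, 5, 5, 5, 5, 5, 5, 5]
}}

```text
clock: 35.97
ee_pos: [0.5991, 0.0796, 0.135]
tcp_rot: [-3.123, -0.335, 0.003]
contact_force: [0.5, 0.2, -0.2]
width: 0.0503
gripper_force: 0.0
```

Request:
{"api": "drive_tool", "payload": {
  "slide": [
    [0, 0, 0],
    [0, 0, 0],
    [0, 3.7, 0],
    [0, 3.9, 0],
    [0, 3.9, 0],
    [0, 3.9, 0],
    [0, 3.9, 0],
    [0, 3.9, 0],
    [0, 3.9, 0],
    [0, 3.9, 0],
    [-0.2, 3.9, 0],
    [-0.2, 3.9, 0]
  ],
  "turn": [7, 4.5, 0, 0, 0, 0, 0, 0, 0, 0, 0, 0],
  "grip": [5, 5, 5, 5, 5, 5, 5, 5, 5, 5, 5, 5]
}}

```text
clock: 36.97
ee_pos: [0.6027, -0.31, 0.1349]
tcp_rot: [-3.14, -0.03, 0.002]
contact_force: [1.0, 0.3, -0.1]
width: 0.05
gripper_force: 0.0
```

Request:
{"api": "drive_tool", "payload": {
  "slide": [
    [0, 3.8, 0],
    [0, 0, 3.5],
    [0, 0, 0],
    [0, 0, 0],
    [0, 0, 0]
  ],
  "turn": [0, 0, 0, 0, 0],
  "grip": [5, 5, 5, 5, 5]
}}

```text
clock: 37.38
ee_pos: [0.6038, -0.3464, 0.101]
tcp_rot: [-3.141, -0.03, 0.001]
contact_force: [0.2, -0.3, 1.3]
width: 0.05
gripper_force: 0.0
```

```bash
python3 - <<'E'
from h import *
im,c=snap("wrist","w14.png");print(status.get_obs()["ee_pos"])
for t in(12,20,35): bars(c,im,(.603,-.349),.06,t,k=151)
plan(.603,-.349,-.0225,-89)
E
```

```text
[ 0.60436733 -0.34676793  0.10216504]
bar mid 0.6123 -0.3490 L 52 W 22 ang 1.9 px [245 147  27  60]
bar mid 0.6123 -0.3490 L 52 W 22 ang 1.9 px [245 147  27  60]
bar mid 0.6360 -0.3503 L 16 W 2 ang -88.9 px [251 148  20   4]
yaw_now -88.9 turn 0.1 slide [-0.15  0.21 12.47] tilt -1.0
```

The wrist view gives a front end at x ≈ 0.639, so a middle of about (0.6015,−0.3494) and an angle of 1.9°.

Request:
{"api": "drive_tool", "payload": {
  "slide": [
    [-0.3, 0.2, 3],
    [0, 0, 4],
    [0, 0, 3],
    [0, 0, 1.5],
    [0, 0, 0.9],
    [0, 0, 0],
    [0, 0, 0],
    [0, 0, 0],
    [0, 0, 0],
    [0, 0, 0],
    [0, 0, 0],
    [0, 0, 0]
  ],
  "turn": [-0.8, 0, 0, 0, 0, 0, 0, 0, 0, 0, 0, 0],
  "grip": [5, 5, 5, 5, 5, 5, 0.8, 0.8, 0.8, 0.8, 0.8, 0.8],
  "newtons": 70
}}

```text
clock: 38.43
ee_pos: [0.602, -0.3512, -0.02]
tcp_rot: [3.139, 0.049, 0.005]
contact_force: [-1.4, 1.3, 6.7]
width: 0.0114
gripper_force: 68.8
```

Request:
{"api": "drive_tool", "payload": {
  "slide": [
    [0, 0, -2],
    [0, 0, -3],
    [0, 0, -4],
    [0, 0, -4],
    [0, 0, 0],
    [0, 0, 0],
    [0, 0, 0],
    [0, 0, 0],
    [0, 0, 0],
    [0, 0, 0],
    [0, 0, 0],
    [0, 0, 0]
  ],
  "turn": [0, 0, 0, -6, -7, -7, -7, -7, -7, -7, -7, -7],
  "grip": [0.8, 0.8, 0.8, 0.8, 0.8, 0.8, 0.8, 0.8, 0.8, 0.8, 0.8, 0.8]
}}

```text
clock: 39.43
ee_pos: [0.6003, -0.3501, 0.1076]
tcp_rot: [2.662, 1.667, 0.0]
contact_force: [1.0, 0.5, -1.1]
width: 0.0115
gripper_force: 68.7
```

```bash
python3 - <<'E'
from h import *
p=pocket("short",1);print(p);plan(*p,.11,6.5)
E
```

```text
[0.51283617 0.28943075]
yaw_now -25.9 turn -32.4 slide [64.54 -1.45 -0.28] tilt -1.0
```

Request:
{"api": "drive_tool", "payload": {
  "slide": [
    [0, 0, 0],
    [0, 0, 0],
    [0, 0, 0],
    [0, 0, 0],
    [0, 0, 0],
    [3.5, 0, 0],
    [3.8, -0.1, 0],
    [3.8, -0.1, 0],
    [3.8, -0.1, 0],
    [3.8, -0.1, 0],
    [3.8, -0.1, 0],
    [3.8, -0.1, 0]
  ],
  "turn": [-7, -7, -7, -7, -4.4, 0, 0, 0, 0, 0, 0, 0],
  "grip": [0.8, 0.8, 0.8, 0.8, 0.8, 0.8, 0.8, 0.8, 0.8, 0.8, 0.8, 0.8]
}}

```text
clock: 40.43
ee_pos: [0.5656, -0.0876, 0.1077]
tcp_rot: [2.098, 2.337, 0.001]
contact_force: [0.2, 0.4, -1.9]
width: 0.011
gripper_force: 68.8
```

Request:
{"api": "drive_tool", "payload": {
  "slide": [
    [3.8, -0.1, 0],
    [3.8, -0.1, 0],
    [3.8, -0.1, 0],
    [3.8, -0.1, 0],
    [3.8, -0.1, 0],
    [3.8, -0.1, 0],
    [3.8, -0.1, 0],
    [3.8, -0.1, 0],
    [3.8, 0, 0],
    [3.8, 0, 0],
    [0, 0, 0],
    [0, 0, 0]
  ],
  "turn": [0, 0, 0, 0, 0, 0, 0, 0, 0, 0, 0, 0],
  "grip": [0.8, 0.8, 0.8, 0.8, 0.8, 0.8, 0.8, 0.8, 0.8, 0.8, 0.8, 0.8]
}}

```text
clock: 41.43
ee_pos: [0.5167, 0.2895, 0.1076]
tcp_rot: [2.094, 2.341, 0.001]
contact_force: [0.7, -0.2, -1.1]
width: 0.0115
gripper_force: 68.8
```

```bash
python3 - <<'E'
from h import *
p=pocket("short",1);plan(*p,-.008,6.5);im,c=snap("wrist","w15.png");print(status.get_obs()["width"]);held(im,c,76)
check(im,c,"middle",-1)
E
```

```text
yaw_now 6.4 turn -0.1 slide [ 0.04 -0.4  11.56] tilt -1.0
0.011213740242953563
end at 78.0 (nominal 38.0) profile [186, 184, 186, 186, 181, 179, 108, 133, 242, 221, 69, 65, 41, 23, 58, 23, 22, 20, 44, 48, 83, 112, 97, 100, 97, 97, 97, 98, 98, 98, 98]
across +-16: [64, 63, 62, 62, 65, 76, 91, 96, 85, 90, 91, 93, 87, 87, 172, 101, 81]
along (2 mm from 58) [25, 19, 18, 18, 18, 18, 17, 17] (2 mm to -58) [12, 11, 12, 13, 12, 12, 12, 12, 11]
across 40, -20..20 by 2 [20, 20, 19, 19, 18, 18, 18, 18, 17, 17, 17, 17, 16, 18, 17, 18, 17, 19, 19, 20, 21]
across 10, -20..20 by 2 [18, 17, 17, 17, 16, 17, 16, 16, 15, 16, 16, 15, 15, 16, 16, 15, 15, 16, 16, 19, 29]
across -40, -20..20 by 2 [11, 12, 11, 12, 12, 12, 11, 12, 10, 11, 11, 10, 10, 11, 11, 12, 10, 12, 12, 11, 11]
```

Request:
{"api": "drive_tool", "payload": {
  "slide": [
    [-0.1, -0.4, 3],
    [0, 0, 3],
    [0, 0, 3],
    [0, 0, 1.5],
    [0, 0, 0.7],
    [0, 0, 0.3],
    [0, 0, 0],
    [0, 0, 0],
    [0, 0, 0],
    [0, 0, 0],
    [0, 0, 0]
  ],
  "turn": [-0.1, 0, 0, 0, 0, 0, 0, 0, 0, 0, 0],
  "grip": [0.8, 0.8, 0.8, 0.8, 0.8, 0.8, 0.8, 0.8, 2.6, 2.6, 2.6]
}}

```text
clock: 42.4
ee_pos: [0.5142, 0.2866, -0.0067]
tcp_rot: [2.095, 2.339, 0.003]
contact_force: [0.1, 0.7, 0.1]
width: 0.0259
gripper_force: 0.0
```

Request:
{"api": "drive_tool", "payload": {
  "slide": [
    [0, 0, 0],
    [0, 0, -2],
    [0, 0, -3],
    [0, 0, -3.5],
    [0, 0, -3.5],
    [-4, 0, -4],
    [-4, 0, -2],
    [-4, 0, 0],
    [0, 0, 0],
    [0, 0, 0]
  ],
  "turn": [0, 0, 0, 0, 0, 0, 0, 0, 0, 0],
  "grip": [2.6, 2.6, 2.6, 3, 4, 5, 5, 5, 5, 5]
}}

```text
clock: 43.23
ee_pos: [0.5254, 0.1787, 0.1609]
tcp_rot: [2.1, 2.336, 0.002]
contact_force: [-0.7, 0.4, 0.2]
width: 0.0503
gripper_force: 0.0
```

```bash
python3 - <<'E'
from h import *
im,c=snap("wrist");print(status.get_obs()["clock"]);check(im,c,"short",1);check(im,c,"short",-1)
t,ct=snap("top")
w=np.zeros((480,800,3),np.uint8);w[:360,:480]=cv2.resize(im,(480,360));w[:,480:800]=cv2.resize(t[90:270,290:410],(320,480));cv2.imwrite("pics/c10.png",w)
h=O+.125*ux;plan(*h,.12,6.5);plan(*h,.0225,6.5)
E
```

```text
43.2833
along (2 mm from 46) [80, 171, 172, 64, 49, 61, 238, 241] (2 mm to -46) [242, 241, 242, 242, 241, 181, 75, 172, 172]
across 28, -20..20 by 2 [154, 155, 92, 55, 46, 237, 241, 241, 241, 241, 241, 241, 242, 242, 242, 241, 214, 44, 128, 154, 132]
across 10, -20..20 by 2 [59, 60, 61, 62, 62, 62, 56, 194, 242, 242, 242, 242, 242, 242, 110, 64, 63, 63, 63, 63, 62]
across -28, -20..20 by 2 [62, 96, 76, 63, 58, 238, 242, 242, 242, 242, 242, 242, 242, 242, 242, 242, 189, 61, 84, 104, 101]
along (2 mm from 46) [142, 147, 79, 83, 219, 232, 233, 231] (2 mm to -46) [233, 234, 231, 115, 44, 60, 147, 166, 101]
across 28, -20..20 by 2 [89, 91, 78, 54, 192, 228, 228, 229, 230, 230, 231, 231, 232, 233, 234, 202, 60, 55, 78, 95, 92]
across 10, -20..20 by 2 [50, 50, 51, 51, 51, 51, 150, 231, 228, 229, 229, 230, 239, 194, 55, 56, 56, 57, 57, 57, 64]
across -28, -20..20 by 2 [107, 127, 98, 48, 188, 234, 235, 235, 235, 236, 236, 236, 237, 237, 238, 208, 55, 52, 91, 134, 121]
yaw_now 6.3 turn -0.2 slide [ 3.65 12.56  3.99] tilt -1.0
yaw_now 6.3 turn -0.2 slide [ 3.65 12.56 13.74] tilt -1.0
```

View pics/c10.png

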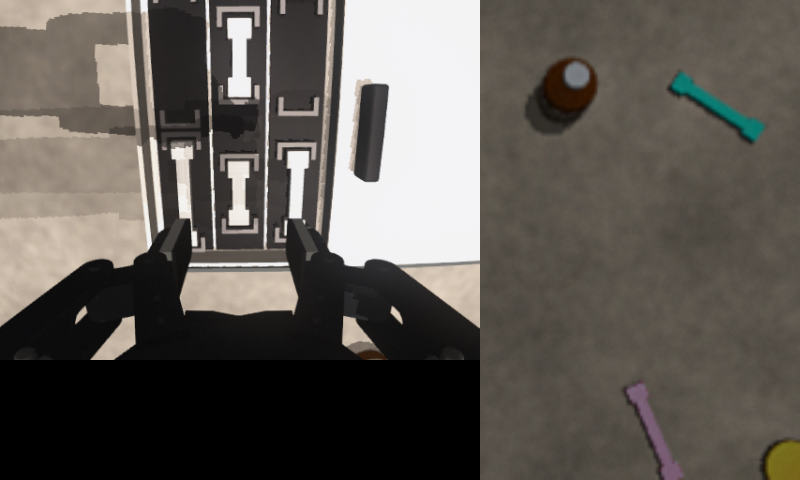

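The picture shows all four bars flat in their pockets: long at (183,190), short at (239,57) and (239,193), middle at (297,185). No steel bar is left on the bench. Now I shut the cover.

Request:
{"api": "drive_tool", "payload": {
  "slide": [
    [1.2, 4, 0],
    [1.2, 4, 0],
    [1.2, 4, 0],
    [0, 0.6, 0],
    [0, 0, 4],
    [0, 0, 4],
    [0, 0, 4],
    [0, 0, 1.6],
    [0, 0, 0],
    [0, 0, 0],
    [0, 0, 0],
    [0, 0, 0]
  ],
  "turn": [-0.2, 0, 0, 0, 0, 0, 0, 0, 0, 0, 0, 0],
  "grip": [7, 7, 7, 7, 7, 7, 7, 7, 7, 7, 7, 7]
}}

```text
clock: 44.33
ee_pos: [0.6483, 0.2307, 0.0279]
tcp_rot: [2.089, 2.341, 0.008]
contact_force: [0.0, -0.1, 0.5]
width: 0.07
gripper_force: 0.0
```

Request:
{"api": "drive_tool", "payload": {
  "slide": [
    [0, 0, 0],
    [0, 0, 0],
    [0, 0, 0],
    [0, 0, 0],
    [0, 0, 0],
    [0, 0, 0],
    [0, 0, 0],
    [0, 0, 0]
  ],
  "turn": [0, 0, 0, 0, 0, 0, 0, 0],
  "grip": [1, 1, 1, 1, 1, 1, 1, 1],
  "newtons": 50
}}

```text
clock: 45.0
ee_pos: [0.6462, 0.23, 0.0247]
tcp_rot: [2.092, 2.343, 0.001]
contact_force: [-1.4, -0.6, 4.8]
width: 0.015
gripper_force: 51.2
```

Request:
{"api": "drive_tool", "payload": {
  "slide": [
    [0, -1, 0],
    [0, -2, 0],
    [0, -2, 0],
    [0, -2, 0],
    [0, -2, 0],
    [0, -2, 0],
    [0, -2, 0],
    [0, -2, 0],
    [0, -2, 0],
    [0, -1.5, 0],
    [0, -0.7, 0],
    [0, 0, 0]
  ],
  "turn": [0, 0, 0, 0, 0, 0, 0, 0, 0, 0, 0, 0],
  "grip": [1, 1, 1, 1, 1, 1, 1, 1, 1, 1, 1, 1]
}}

```text
clock: 46.0
ee_pos: [0.4543, 0.2079, 0.0247]
tcp_rot: [2.091, 2.344, -0.001]
contact_force: [-2.5, -3.8, 6.5]
width: 0.0149
gripper_force: 52.9
```

Request:
{"api": "drive_tool", "payload": {
  "slide": [
    [0, -0.4, 0],
    [0, -0.4, 0],
    [0, -0.3, 0],
    [0, 0, 0],
    [0, 0, 0]
  ],
  "turn": [0, 0, 0, 0, 0],
  "grip": [1, 1, 1, 1, 1]
}}

```text
clock: 46.42
ee_pos: [0.4476, 0.2071, 0.0247]
tcp_rot: [2.089, 2.339, 0.01]
contact_force: [12.6, -1.8, -6.6]
width: 0.0146
gripper_force: 51.3
```

The cover has travelled 199.9 mm and meets its shut stop. I release, retreat and check.

Request:
{"api": "drive_tool", "payload": {
  "slide": [
    [0, 0.4, 0],
    [0, 0, 0],
    [0, 0, 0],
    [0, 0, 0],
    [0, 0, -3],
    [0, 0, -4],
    [0, 0, -4],
    [0, 0, -4],
    [-4, 0, 0],
    [-4, 0, 0],
    [-4, 0, 0],
    [-4, 0, 0]
  ],
  "turn": [0, 0, 0, 0, 0, 0, 0, 0, 0, 0, 0, 0],
  "grip": [3, 5, 6, 6, 6, 6, 6, 6, 6, 6, 6, 6]
}}

```text
clock: 47.42
ee_pos: [0.4656, 0.0474, 0.1742]
tcp_rot: [-2.091, -2.345, -0.0]
contact_force: [0.9, 0.0, -0.3]
width: 0.0597
gripper_force: 0.0
```

```bash
python3 - <<'E'
from h import *
im,c=snap("wrist","w17.png");b,cs=snap("scene","s17.png");t,ct=snap("top","t17.png");print(status.get_obs()["clock"],status.get_obs()["contact_force"])
for n,g,k,(x0,y0,x1,y1) in(("top",t,ct,(195,195,250,240)),("scene",b,cs,(270,180,325,225))):
    m=(cv2.cvtColor(g,6)[y0:y1,x0:x1]<45).astype(np.uint8);N,l,s,cc=cv2.connectedComponentsWithStats(m)
    for i in range(1,N):
        if s[i,4]>60:
            p=plane(k,[cc[i]+[x0,y0]],.068 if n=="top" else .059)[0,:2]-O;print(n,s[i],"case xy mm",(p@ux*1e3).round(1),(p@uy*1e3).round(1))
E
```

```text
47.5667 [-0.61934165  0.11432004  1.39471617]
top [ 14  21  28   8 123] case xy mm -74.9 -2.1
top [ 33  31  21  14 211] case xy mm -123.6 -46.3
scene [ 20  16  22  19 166] case xy mm -72.6 1.3
```

The top view puts the handle at −74.9 mm in the case frame, which is shut (−75). The robot is clear of everything, so I hand in.

```bash
python3 -c "
from station import ticket
print(ticket.hand_in())"
```

```text
the job is handed in; nothing more can be done
None
```

I put the four bars present (two short, one middle, one long) flat in pockets of their own rows, then slid the cover shut (handle measured at −74.9 mm, nominal −75), and handed the job in at about 48 s of robot time; the hand-in gave no verdict.

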